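# Set two oiled rails up to dry over the drip tray

## Task

Set the two oiled wooden rails up to dry over the drip tray. Stand the two white rubber blocks flat as bearers, one to the left and one to the right of the tray (seen from the robot), each centred on that end of the tray, about 3 cm clear of it, its long side parallel to that end; then bridge them with the two rails, side by side along the tray and evenly centred on it, the wide rail over the middle of the far half and the slim rail over the middle of the near half, not touching each other. Leave the cork block and the tape measure where they are.

Things in the scene. Friction and masses are not known exactly. Their poses are not given: they have to be found in the camera images.
- drip_tray: Shallow dark sheet-steel tray with a bright rim, fixed to the bench, 110 (own x) x 120 (own y) x 12 mm high, wall 2 mm. Origin: centre of its underside, on the bench top. Own x points across it, away from the robot (turned at most 17 degrees from straight ahead); own y runs along it, to the robot's left. Its far half is +x, its near half -x; its left and right ends are at y = +60 and -60 mm
- bearer_1: White rubber block, loose, 36 (own x) x 92 (own y) x 26 mm high, 0.12 kg; origin at the centre of its underside, z up. At its place beside the tray its long axis lies along the tray's x and its centre is about 106 mm from the tray's centre along the tray's y (28 mm gap). Same as bearer_2; either may go left
- bearer_2: White rubber block, the same as bearer_1 in size, mass and axes; it goes on the other side of the tray
- wide_rail: Wide wooden rail, loose, with four small dark round plugs in its top face; 34 (own x) x 260 (own y, its length) x 20 mm high, 0.15 kg; origin at the centre of its underside, z up. Goes over the far half of the tray (its centre line about 27 mm from the tray's middle), resting on both bearers, so its underside is 26 mm above the bench
- slim_rail: Slim wooden rail, loose, with stepped ends (10 mm thick over the last 25 mm of each end); 18 (own x) x 260 (own y, its length) x 20 mm high, 0.09 kg; origin at the centre of its underside, z up. Goes over the near half of the tray (its centre line about 27 mm from the tray's middle), resting on both bearers
- cork_block: Brown cork sanding block 64 x 107 x 35 mm, loose bystander, not to be moved; origin at the centre of its underside
- tape_measure: Yellow tape measure standing on edge, 36 x 88 x 62 mm high, loose bystander, not to be moved; origin at its underside
Mind the look-alikes: they are no part of the job. What is shaped like the bearer_1 but green is not meant. Leave any green look-alike of the bearer_2 alone.

How it is judged:
By the outcome, as a careful person would: the job done as asked, in the order asked, and still so for the second after the job is handed in, with the robot touching nothing.
It also fails if it takes over 96 s, if anything falls off the work surface, if the arm or the gripper's body presses on something with over 40 N, if the wrist force passes 120 N, or if a joint passes its speed limit or range.

## Robot

A 6-joint arm with a two-finger parallel gripper is mounted at the origin on a cart in front of the work surface, level with it; the furniture and walls round the work are solid. World frame = base frame: x ahead of the robot, y to its left, z up, the work surface at z = 0. Lengths are in mm, angles in rad, forces in N, time in s.
With the tool pointing down it reaches from about 425 to 950 mm from the base axis. Payload 3.5 kg.
Tool frame: the origin (TCP) lies on the centre line of the jaws, within the pads' length; the fingertips stand 19 mm ahead of it and the grasp point (between the pads) is the TCP; x points along the fingers, z is the direction in which the jaws open and shut, and the axes are right-handed (so a half turn about x gives the same grasp; the last joint's range is limited). The gripper opens to 85 mm and grips with 20 to 120 N. Pads are 22 mm wide; open, the fingers measure 114 mm over their backs; the gripper's body (76 mm by 85 mm) begins 54 mm behind the grasp point. The pads swing forward as they close: fully open they stand 13 mm farther back than shut.
Start: joints at [-1.381, 0.286, 1.577, -0, 1.279, -0.15], TCP at [224.999, -636.382, 250.325] pointing down, gripper open.
Joint ranges: [-2.77, 2.77], [-0.9, 2.22], [0.21, 2.48], [-1.53, 4.67], [0.24, 2.81], [-2.84, 2.84]. Speed limits (rad/s): [2.79, 2.79, 3.14, 3.14, 3.14, 3.14].

## Interface

Orientations are given as a unit quaternion [x, y, z, w].
In Python, from workcell import readout, optics, r gives the robot as it stands. The module is installed in compiled form; this text tells all that it offers.
- The arm moves only by the tool servo_tool, never from a script. Its argument "motion" is text: rows parted by semicolons, each of 7 numbers parted by spaces: the shift along the tool's x, y, z in m, then the turn, a rotation vector about the tool's x, y, z in degrees, then the opening in per cent of the stroke, from 0 (shut) to 100 (fully open). In form: tx ty tz ax ay az fingers; .... A call has 1 to 12 rows; each row shifts and turns the pose as measured when the row begins, along the tool's axes as they then stand; what a row does not reach is not made up. A row lasts 1/8 s, in which the tool goes at most 62.5 mm and 10.7 degrees, less where a joint would pass 70% of its speed; a pose out of reach is approached as far as the arm can. A call with a gripper value outside its range is refused whole. The fingers move at their own pace and stop on an object; the grip force is fixed at half the most. Time passes only in rows, so rows that do not move let the fingers close. It gives the time, the measured TCP pose, the force and the opening at its end, in the units of the state.
- readout.get_state(): the state, without advancing time (a new reading comes with each control period).
- optics.camera(name): name is "side" or "top"; returns the picture (400x640x3 uint8, red, green, blue); there is no depth.
- optics.camera_info(name): a dict with "K" (3x3 intrinsics, pixels), "pose" (4x4, takes a point from camera to world coordinates). Camera axes: x right, y up, looking along -z (the intrinsics and any distortion apply to the point x, -y, -z); pixel columns grow to the right and rows downward; lengths in mm; the calibration is good to about 2 mm. A picture is of the moment at which its call begins. camera_info takes no time and is no camera call.
- r.job_done(): hands the job in, once; it reports no verdict.
The state is a dict: "time_s": time; "joint_pos": joint angles; "qd": joint speeds; "tau": joint torques, N m; "position": TCP position; "tcp_rot": TCP orientation; "force": force on the tool from outside, world axes, zero at the start; "moment": the same for the moment, N m; "opening": finger opening in mm.
Only numpy, scipy, OpenCV 4.12 (cv2) and the standard library are available. Lean on these libraries where they do the work, as an engineer would, in place of code of your own. Each camera call takes 0.05 s, during which the arm holds its last target.

## Working session

There is one attempt and no reset: what is moved stays moved. The work goes in short steps, Python scripts to look and compute and a tool call to move; the robot and the scene stay as the last step left them, time stands still between calls to the robot, and variables do not carry over. Pictures are saved under pics/ and viewed, and the job is handed in when it is done.

Besides the shell and the picture viewer there is one more tool, called after "Call:" as name(argument=value, ...) on one line, values as JSON. servo_tool: Moves the arm, as the interface text tells. Its arguments: {"type":"object","properties":{"motion":{"type":"string"}},"required":["motion"]}

```bash
mkdir -p pics
python3 - <<'E'
from workcell import readout, optics, r
import cv2
for n in("top","side"):
    im=optics.camera(n); cv2.imwrite(f"pics/{n}0.png",im[:,:,::-1]); i=optics.camera_info(n); print(n,i)
print(readout.get_state())
E
```

```text
top {'K': array([[501.30811833,   0.        , 323.89650868],
       [  0.        , 501.30811833, 202.60236107],
       [  0.        ,   0.        ,   1.        ]]), 'pose': array([[ 8.29706295e-03,  9.81041677e-01, -1.93619180e-01,
         2.08309856e+02],
       [-9.99963765e-01,  7.77125163e-03, -3.47507192e-03,
         6.01944300e+01],
       [-1.90452702e-03,  1.93640997e-01,  9.81070608e-01,
         1.57937696e+03],
       [ 0.00000000e+00,  0.00000000e+00,  0.00000000e+00,
         1.00000000e+00]])}
side {'K': array([[391.22181873,   0.        , 319.58097681],
       [  0.        , 391.22181873, 196.23124824],
       [  0.        ,   0.        ,   1.        ]]), 'pose': array([[-9.95136143e-01,  5.37420870e-02, -8.25581260e-02,
         4.04836816e+02],
       [-9.84689317e-02, -5.18727995e-01,  8.49249750e-01,
         1.20651828e+03],
       [ 2.81524280e-03,  8.53248531e-01,  5.21496902e-01,
         7.53610252e+02],
       [ 0.00000000e+00,  0.00000000e+00,  0.00000000e+00,
         1.00000000e+00]])}
{'time_s': 0.1, 'joint_pos': array([-1.38098464e+00,  2.87125163e-01,  1.57800959e+00, -1.85745356e-05,
        1.27863519e+00, -1.50000065e-01]), 'qd': array([ 0.00011519,  0.00020361, -0.002742  ,  0.00011518,  0.00137301,
       -0.00188599]), 'tau': array([ 6.10283914e-04, -4.07296836e+01, -2.93699080e+01, -1.51623717e-04,
        3.42122286e-03,  3.47793666e-06]), 'position': array([ 224.9024454 , -635.84419962,  249.06478545]), 'tcp_rot': array([ 0.40878261,  0.57790529, -0.40772492,  0.57678648]), 'force': array([-0.29980987,  0.00338136,  0.0261717 ]), 'moment': array([ 0.01882866, -0.02687991,  0.0140738 ]), 'opening': 85.29858034845478}
```

View pics/top0.png

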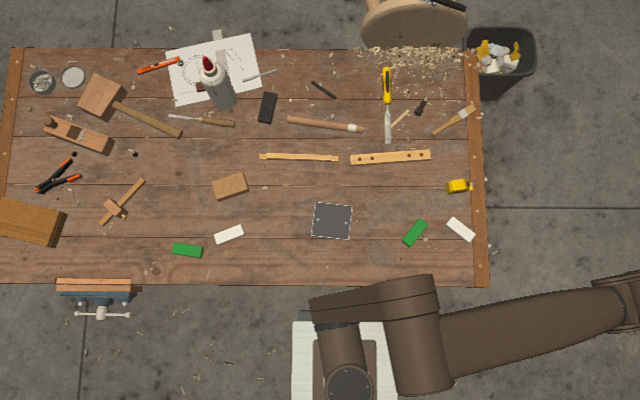

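View pics/side0.png

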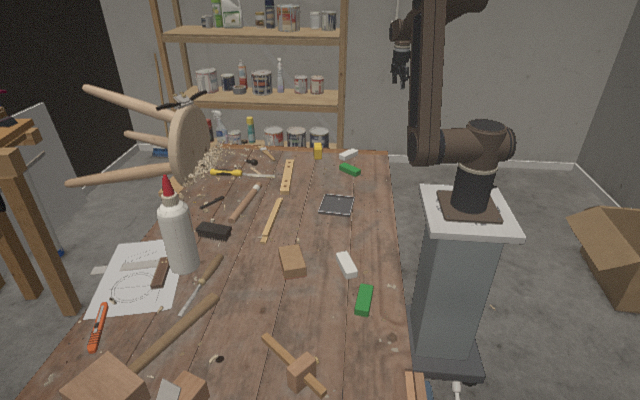

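The top view shows two white blocks at (229,234) and (461,230). The green ones at (187,250) and (415,233) are look-alikes and stay put. The tray is at (331,221). The slim rail (stepped ends, no plugs) is at (299,157), and the wide rail with its plugs is at (390,157). The cork block is at (230,185) and the tape measure at (460,186). I'll enlarge this to confirm.

```bash
cat > h.py <<'E'
import numpy as np, cv2
from workcell import readout, optics, r
def ray(n,uv):
    i=optics.camera_info(n);K=i["K"];P=i["pose"];uv=np.atleast_2d(np.array(uv,float))
    d=np.c_[(uv[:,0]-K[0,2])/K[0,0],-(uv[:,1]-K[1,2])/K[1,1],-np.ones(len(uv))]
    return P[:3,3],d@P[:3,:3].T
def onz(n,uv,z):
    o,d=ray(n,uv); s=(z-o[2])/d[:,2]; return o+d*s[:,None]
def proj(n,X):
    i=optics.camera_info(n);K=i["K"];P=i["pose"];X=np.atleast_2d(np.array(X,float))
    c=(X-P[:3,3])@P[:3,:3]; return np.c_[K[0,0]*c[:,0]/-c[:,2]+K[0,2],-K[1,1]*c[:,1]/-c[:,2]+K[1,2]]
def crop(im,x0,y0,x1,y1,s,fn):
    cv2.imwrite(fn,cv2.resize(im[y0:y1,x0:x1,::-1],None,fx=s,fy=s,interpolation=cv2.INTER_CUBIC))
E
python3 - <<'E'
import cv2
im=cv2.imread("pics/top0.png")[:,:,::-1]
from h import *
crop(im,160,140,360,265,4,"pics/c1.png")
crop(im,300,140,500,265,4,"pics/c2.png")
E
```

```text
(no output)
```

View pics/c1.png

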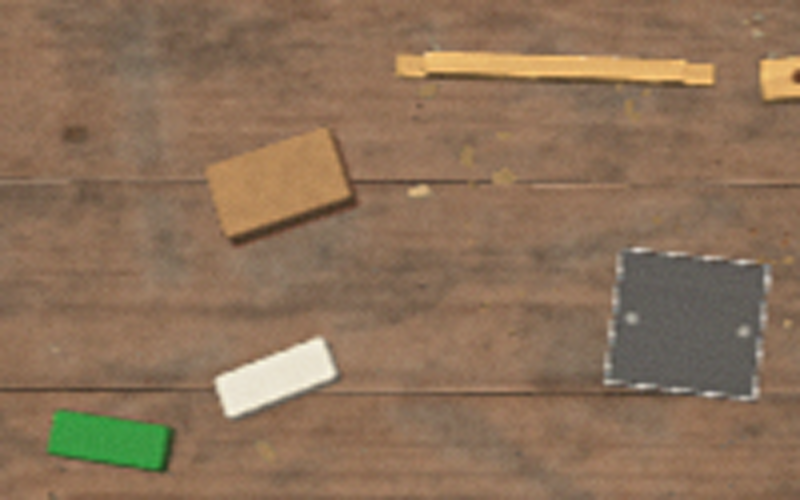

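View pics/c2.png

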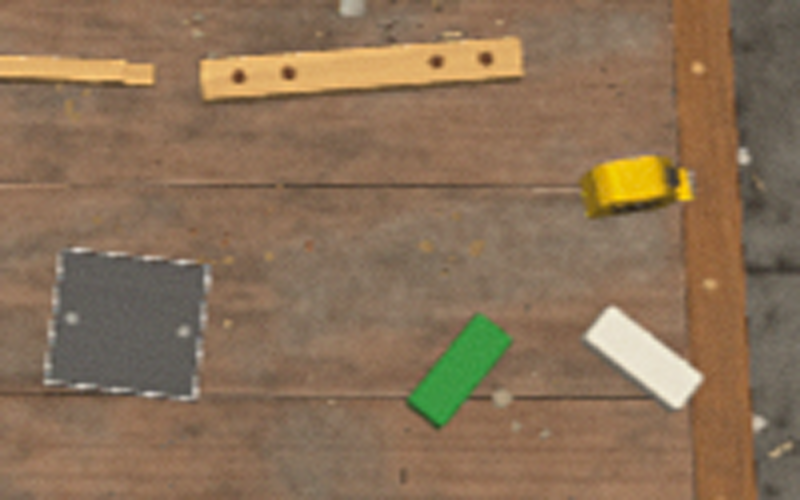

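The crops confirm it. The white blocks are the bearers, the plugged bar on the right is the wide rail, and the stepped bar is the slim rail. Next I measure them.

```bash
cat > meas.py <<'E'
from h import *
def rect(pts):
    (c,s,a)=cv2.minAreaRect(pts.astype(np.float32)); a=np.radians(a)
    # long axis dir
    if s[0]<s[1]: a+=np.pi/2; s=(s[1],s[0])
    ang=np.degrees(a)  # angle of long axis wrt world x
    ang=(ang+90)%180-90
    return np.array(c),s,ang
S=4
def meas(n,im,win,lo,hi,z,morph=0):
    x0,y0,x1,y1=win
    c=cv2.resize(im[y0:y1,x0:x1],None,fx=S,fy=S,interpolation=cv2.INTER_CUBIC)
    hsv=cv2.cvtColor(c,cv2.COLOR_RGB2HSV)
    m=cv2.inRange(hsv,np.array(lo),np.array(hi))
    cs,_=cv2.findContours(m,cv2.RETR_EXTERNAL,cv2.CHAIN_APPROX_NONE)
    k=max(cs,key=cv2.contourArea)
    mm=np.zeros_like(m);cv2.drawContours(mm,[k],-1,255,-1)
    vs,us=np.nonzero(mm)
    uv=np.c_[(us+.5)/S-.5+x0,(vs+.5)/S-.5+y0]
    p=onz(n,uv,z)[:,:2]
    C,s,a=rect(p)
    q=p-p.mean(0);w,V=np.linalg.eigh(q.T@q);pa=np.degrees(np.arctan2(V[1,1],V[0,1]));pa=(pa+90)%180-90
    return C.round(1),np.round(s,1),round(a,2),"mom",p.mean(0).round(1),round(pa,2), "px",uv.mean(0).round(1)
E
python3 - <<'E'
from meas import *
t=cv2.imread("pics/top0.png")[:,:,::-1].copy();s=cv2.imread("pics/side0.png")[:,:,::-1].copy()
W=([0,0,150],[180,60,255]);Y=([12,85,150],[30,255,255])
for nm,n,im,w,c,z in [("whL","top",t,(205,215,255,255),([0,0,205],[180,50,255]),26),("whR","top",t,(440,210,482,250),([0,0,205],[180,50,255]),26),
 ("slim","top",t,(255,145,345,168),Y,20),("wide","top",t,(346,145,436,168),Y,20),
 ("tray","top",t,(300,195,360,245),([0,0,30],[180,60,100]),3),
 ("whLs","side",s,(325,240,370,290),([0,0,190],[180,60,255]),26),("whRs","side",s,(332,143,365,166),([0,0,190],[180,60,255]),26),
 ("trays","side",s,(310,188,362,222),([0,0,20],[180,60,110]),3),
 ("slims","side",s,(255,190,290,245),Y,20),("wides","side",s,(274,155,300,195),Y,20)]:
    print(nm,*meas(n,im,w,*c,z))
print(proj("top",[[225,-636,249]]))
E
```

```text
whL [413.4 363.5] [89.1 33.4] -68.01 mom [413.2 363.4] -67.77 px [228.3 233.8]
whR [ 435.  -362.4] [89.6 33.5] 51.07 mom [ 434.8 -362.3] 51.01 px [460.7 228.8]
slim [672.1 144.5] [277.3  32.4] 89.03 mom [669.2 148.2] 88.85 px [298.8 155.9]
wide [ 673.5 -146.4] [264.4  42.8] -85.15 mom [ 670.3 -147.6] -84.98 px [390.4 156.3]
tray [462.4  41.1] [115. 106.] 84.27 mom [462.2  41.1] 83.83 px [331.5 220.3]
whLs [411.6 363. ] [89.2 33.2] -67.76 mom [411.  364.4] -67.75 px [346.3 262. ]
whRs [ 432.8 -361.9] [88.4 32.5] 49.98 mom [ 433.  -360.3] 49.63 px [347.9 152.1]
trays [456.8  37.7] [142.5 114.4] 83.45 mom [458.5  39.5] -88.92 px [336.3 205.5]
slims [666.6 145. ] [226.9  22.3] 87.33 mom [666.3 153.5] 88.18 px [271.6 216.5]
wides [ 666.9 -144.2] [265.8  35.9] -85.7 mom [ 665.6 -135.8] -85.23 px [286.7 175.2]
[[592.14557805 297.27934109]]
```

Run:
```python
from meas import *
t=cv2.imread("pics/top0.png")[:,:,::-1].copy();s=cv2.imread("pics/side0.png")[:,:,::-1].copy()
Y=([14,100,185],[28,255,255])
for nm,n,im,w,c,z in [ ("slim","top",t,(255,150,342,164),Y,20),("wide","top",t,(347,148,434,168),Y,20),
 ("tray bright","top",t,(305,198,357,243),([0,0,100],[180,60,255]),12)]:
    print(nm,*meas(n,im,w,*c,z))
# plugs
c=cv2.resize(t[145:168,346:436],None,fx=4,fy=4,interpolation=cv2.INTER_CUBIC)
v=cv2.cvtColor(c,cv2.COLOR_RGB2HSV)
m=cv2.inRange(v,np.array([0,0,40]),np.array([180,255,150]))
cs,_=cv2.findContours(m,cv2.RETR_LIST,cv2.CHAIN_APPROX_NONE)
P=[]
for k in cs:
    A=cv2.contourArea(k)
    if 20<A<260:
        M=cv2.moments(k);u=(M['m10']/A+.5)/4-.5+346;w=(M['m01']/A+.5)/4-.5+145;P.append((u,w))
        print(A,u,w,onz("top",[[u,w]],20)[0].round(1))
crop(t,340,100,440,175,8,"pics/c3.png")
crop(s,255,140,365,225,7,"pics/c4.png")
from scipy.spatial.transform import Rotation as R
st=readout.get_state();print(R.from_quat(st["tcp_rot"]).as_matrix().round(3))
```

```text
slim [668.  149.5] [255.8  21.8] 88.89 mom [668.4 149.5] 88.46 px [298.4 156.1]
wide [ 669.8 -146.2] [260.7  33.4] -85.28 mom [ 669.8 -146.1] -85.24 px [389.9 156.4]
tray bright [460.1  41.7] [125.1 115. ] 83.89 mom [447.2  46.6] 78.11 px [329.8 224.6]
30.0 423.325 161.375 [ 654.  -253.5   20. ]
94.0 359.25 158.82757092198582 [660.9 -47.1  20. ]
23.5 432.7189716312057 156.8945035460993 [ 669.2 -284.2   20. ]
96.5 371.70315198618306 157.92594991364422 [664.2 -87.3  20. ]
90.5 408.60842541436466 155.00529465930018 [ 674.9 -206.6   20. ]
100.0 421.03791666666666 154.2375 [ 677.8 -246.8   20. ]
134.0 412.4813432835821 148.0146144278607 [ 698.6 -219.7   20. ]
[[-0.     0.943  0.333]
 [ 0.002  0.333 -0.943]
 [-1.     0.    -0.002]]
```

View pics/c3.png

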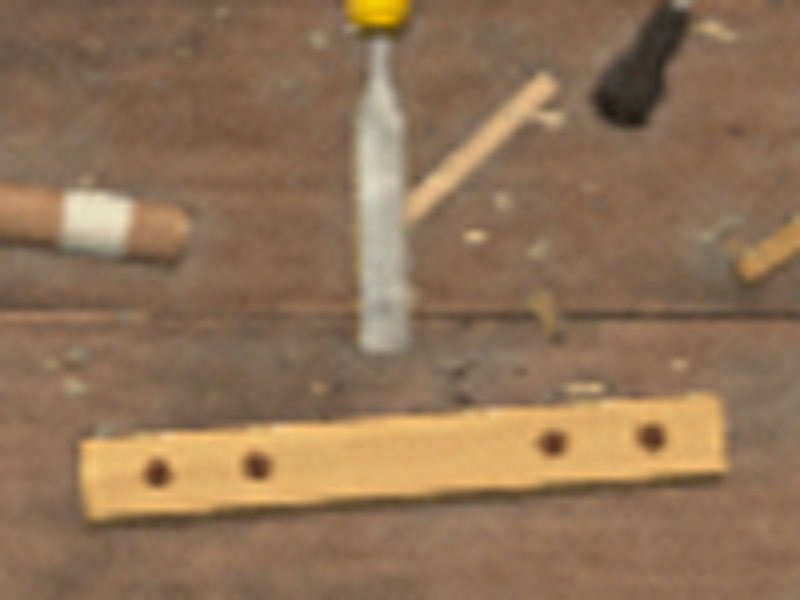

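View pics/c4.png

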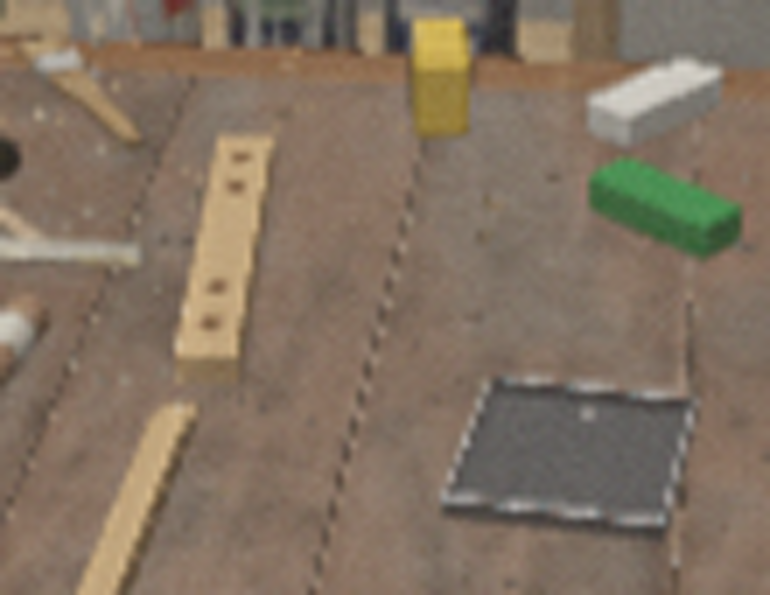

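```bash
cat >> h.py <<'E'
from scipy.spatial.transform import Rotation as R
def go(x,y,z,jaw=None):
    """print shift in current tool axes to reach xyz, and turn about tool x to bring jaw axis to angle (deg, mod 180)"""
    st=readout.get_state();M=R.from_quat(st["tcp_rot"]).as_matrix();p=st["position"]
    ja=np.degrees(np.arctan2(M[1,2],M[0,2]))
    d=np.array([x,y,z])-p
    print("t",st["time_s"],"pos",p.round(1),"jaw",round(ja,2),"F",st["force"].round(1),"open",round(st["opening"],1),"q1,q6",st["joint_pos"][[0,5]].round(2))
    print(" tilt: tool x",M[:,0].round(4))
    print(" shift now (mm)",(M.T@d).round(1))
    if jaw is not None:
        a=(jaw-ja+90)%180-90
        for aa in (a,a-180*np.sign(a)):
            # full levelled target: x down, z at jaw+..
            th=np.radians(ja+aa); z_=np.array([np.cos(th),np.sin(th),0]); x_=np.array([0,0,-1]); N=np.c_[x_,np.cross(z_,x_),z_]
            print(" jaw",round(ja+aa,1),"rotvec now(deg)",np.degrees(R.from_matrix(M.T@N).as_rotvec()).round(2),"shift after turn",(N.T@d).round(1))
E
python3 - <<'E'
from h import *
c=np.array([(492,378), (692,400), (668,524),(443,505)])/7+[255,140]
p=onz("side",c,12);print(p.round(1),p.mean(0));
c=np.array([(63,249),(209,265),(197,398),(46,383)])/4+[300,140]
p=onz("top",c,12);print(p.round(1),p.mean(0))
print(onz("top",[[388,144]],3))
go(434,-361.5,120,50.5-90)
E
```

```text
[[503.  -19.   12. ]
 [398.1  -7.7  12. ]
 [406.9 108.   12. ]
 [516.4 102.8  12. ]] [456.07920418  46.02776776  12.        ]
[[518.6  91.7  12. ]
 [506.5 -24.6  12. ]
 [400.1 -14.9  12. ]
 [411.  103.9  12. ]] [459.07176741  39.03717493  12.        ]
[[ 717.0026287  -142.85376004    3.        ]]
t 0.1 pos [ 224.9 -635.8  249.1] jaw -70.53 F [-0.3  0.   0. ] open 85.3 q1,q6 [-1.38 -0.15]
 tilt: tool x [-4.0e-04  2.1e-03 -1.0e+00]
 shift now (mm) [ 129.6  288.5 -188.7]
 jaw -39.5 rotvec now(deg) [-31.03  -0.12  -0.05] shift after turn [129.1 344.7 -13.2]
 jaw -219.5 rotvec now(deg) [ 1.4897e+02 -7.0000e-02  1.5000e-01] shift after turn [ 129.1 -344.7   13.2]
```

Call:
servo_tool(motion="0 0 0 -10.3 0 0 65; 0 0 0 -10.3 0 0 65; 0 0 0 -10.3 0 0 65; 0 0.057 0 0 0 0 65; 0 0.057 0 0 0 0 65; 0 0.057 0 0 0 0 65; 0 0.057 0 0 0 0 65; 0 0.057 0 0 0 0 65; 0.02 0.057 -0.013 0 0 0 65; 0 0 0 0 0 0 65")

```text
time_s: 1.35
position: [431.5, -351.1, 223.5]
tcp_rot: [0.238, 0.67, -0.231, 0.664]
force: [-0.7, -0.8, 0.2]
opening: 55.4
```

Run:
```python
from h import *
go(434,-361.5,100,-39.5)
```

```text
t 1.35 pos [ 431.5 -351.1  223.5] jaw -38.74 F [-0.7 -0.8  0.2] open 55.4 q1,q6 [-0.87 -0.19]
 tilt: tool x [-0.0033  0.0126 -0.9999]
 shift now (mm) [123.4  -7.5   9.7]
 jaw -39.5 rotvec now(deg) [ 0.76 -0.6  -0.44] shift after turn [123.5  -6.4   8.5]
 jaw 140.5 rotvec now(deg) [-179.24    0.69   -0.94] shift after turn [123.5   6.4  -8.5]
```

Call:
servo_tool(motion="0.04 -0.003 0.004 0.7 -0.6 -0.4 65; 0.04 -0.003 0.004 0 0 0 65; 0.03 0 0 0 0 0 65; 0.02 0 0 0 0 0 65; 0 0 0 0 0 0 65")

```text
time_s: 1.98
position: [433.4, -364.8, 91.4]
tcp_rot: [0.238, 0.664, -0.24, 0.667]
force: [-0.2, -0.3, 0.2]
opening: 55.4
```

Run:
```python
from h import *
go(434,-361.5,21,-39.5)
for n in("top","side"):
    im=optics.camera(n); cv2.imwrite(f"pics/{n}1.png",im[:,:,::-1])
    if n=="top": crop(im,400,190,500,265,6,"pics/c5.png")
    else: crop(im,300,110,400,185,6,"pics/c6.png")
```

```text
t 1.975 pos [ 433.4 -364.8   91.4] jaw -39.52 F [-0.2 -0.3  0.2] open 55.4 q1,q6 [-0.88 -0.19]
 tilt: tool x [ 0.0019 -0.0043 -1.    ]
 shift now (mm) [70.4  3.1 -2. ]
 jaw -39.5 rotvec now(deg) [-0.02  0.24  0.12] shift after turn [70.4  2.9 -1.7]
 jaw -219.5 rotvec now(deg) [179.98   0.19  -0.38] shift after turn [70.4 -2.9  1.7]
```

View pics/c5.png

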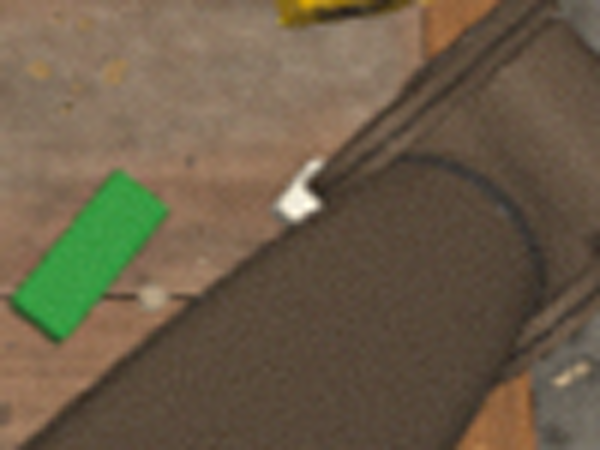

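View pics/c6.png

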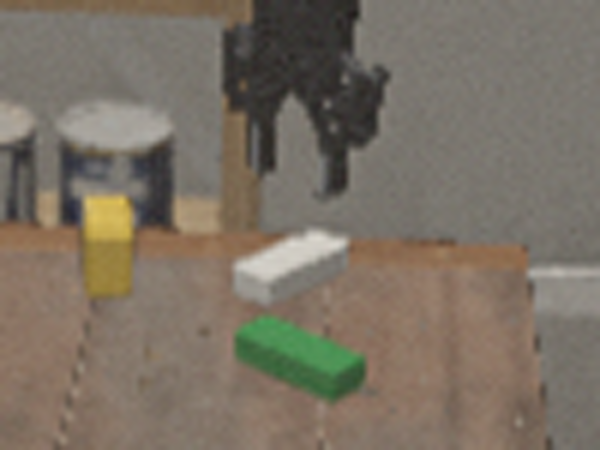

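The side crop shows the open jaws straight above the white block at (290,265), with the green block clear in front. I descend.

Call:
servo_tool(motion="0.025 0.003 -0.002 0 0.2 0.1 65; 0.025 0 0 0 0 0 65; 0.014 0 0 0 0 0 65; 0 0 0 0 0 0 65")

```text
time_s: 2.58
position: [438.6, -368.0, 35.4]
tcp_rot: [0.236, 0.66, -0.243, 0.671]
force: [1.3, 0.2, 0.4]
opening: 55.8
```

Run:
```python
from h import *
go(434,-361.5,22,-39.5)
```

```text
t 2.575 pos [ 438.6 -368.    35.4] jaw -39.56 F [1.3 0.2 0.4] open 55.8 q1,q6 [-0.88 -0.18]
 tilt: tool x [ 0.0118 -0.0148 -0.9998]
 shift now (mm) [13.2  2.2 -7.9]
 jaw -39.5 rotvec now(deg) [-0.06  1.06  0.22] shift after turn [13.4  2.1 -7.7]
 jaw -219.5 rotvec now(deg) [179.93   0.35  -1.67] shift after turn [13.4 -2.1  7.7]
```

Call:
servo_tool(motion="0 0.002 -0.008 0 1.1 0.2 65; 0.008 0 0 0 0 0 65; 0 0 0 0 0 0 65")

```text
time_s: 2.95
position: [434.6, -362.5, 29.6]
tcp_rot: [0.239, 0.665, -0.24, 0.666]
force: [0.4, 0.8, -0.2]
opening: 55.3
```

Run:
```python
from h import *
go(434,-361.5,21,-39.5)
```

```text
t 2.95 pos [ 434.6 -362.5   29.6] jaw -39.56 F [ 0.4  0.8 -0.2] open 55.3 q1,q6 [-0.87 -0.18]
 tilt: tool x [ 0.0014 -0.0025 -1.    ]
 shift now (mm) [ 8.6  0.4 -1.1]
 jaw -39.5 rotvec now(deg) [-0.06  0.15  0.06] shift after turn [ 8.6  0.4 -1. ]
 jaw -219.5 rotvec now(deg) [ 1.7994e+02  9.0000e-02 -2.4000e-01] shift after turn [ 8.6 -0.4  1. ]
```

Call:
servo_tool(motion="0.007 0 -0.001 0 0.1 0 65; 0 0 0 0 0 0 65; 0 0 0 0 0 0 20; 0 0 0 0 0 0 20; 0 0 0 0 0 0 20; 0 0 0 0 0 0 20")

```text
time_s: 3.7
position: [434.3, -362.4, 22.8]
tcp_rot: [0.238, 0.665, -0.24, 0.666]
force: [-0.3, 0.2, 1.2]
opening: 34.7
```

Run:
```python
from h import *
go(434,-361.5,21,-39.5)
```

```text
t 3.7 pos [ 434.3 -362.4   22.8] jaw -39.56 F [-0.3  0.2  1.2] open 34.7 q1,q6 [-0.87 -0.18]
 tilt: tool x [ 0.0012 -0.0028 -1.    ]
 shift now (mm) [ 1.8  0.5 -0.8]
 jaw -39.5 rotvec now(deg) [-0.06  0.15  0.08] shift after turn [ 1.8  0.5 -0.8]
 jaw -219.5 rotvec now(deg) [ 1.7994e+02  1.2000e-01 -2.4000e-01] shift after turn [ 1.8 -0.5  0.8]
```

Call:
servo_tool(motion="-0.01 0 0 0 0 0 20; -0.03 0 0 0 0 0 20; -0.03 0 0 0 0 0 20; -0.03 0 0 9.4 0 0 20; 0 0 0 9.4 0 0 20; 0 0 0 9.4 0 0 20; 0 0 0 9.4 0 0 20; 0 0 0 9.4 0 0 20; 0 0 0 9.4 0 0 20; 0 0 0 0 0 0 20")

```text
time_s: 4.95
position: [432.1, -359.5, 127.7]
tcp_rot: [-0.532, -0.466, 0.533, -0.465]
force: [-0.8, -0.6, -2.1]
opening: 35.1
```

Run:
```python
from h import *
go(449.4,-64,100,-96)
```

```text
t 4.95 pos [ 432.1 -359.5  127.7] jaw -97.7 F [-0.8 -0.6 -2.1] open 35.1 q1,q6 [-0.87  0.83]
 tilt: tool x [-1.8e-03  7.0e-04 -1.0e+00]
 shift now (mm) [  27.9  -22.4 -295.2]
 jaw -96.0 rotvec now(deg) [-1.7  -0.03  0.11] shift after turn [  27.7  -13.7 -295.7]
 jaw -276.0 rotvec now(deg) [1.783e+02 1.600e-01 5.000e-02] shift after turn [ 27.7  13.7 295.7]
```

Call:
servo_tool(motion="0 -0.004 -0.03 -1.7 0 0 20; 0 -0.002 -0.045 0 0 0 20; 0 -0.002 -0.045 0 0 0 20; 0 -0.002 -0.045 0 0 0 20; 0 -0.002 -0.045 0 0 0 20; 0 -0.002 -0.045 0 0 0 20; 0 -0.001 -0.025 0 0 0 20; 0 0 0 0 0 0 20; 0 0 0 0 0 0 20")

```text
time_s: 6.08
position: [444.3, -72.1, 129.7]
tcp_rot: [-0.519, -0.479, 0.519, -0.48]
force: [0.5, 0.4, -1.0]
opening: 34.7
```

Run:
```python
from h import *
go(449.4,-64,60,-96)
```

```text
t 6.075 pos [444.3 -72.1 129.7] jaw -94.53 F [ 0.5  0.4 -1. ] open 34.7 q1,q6 [-0.39  1.26]
 tilt: tool x [ 0.0011 -0.0014 -1.    ]
 shift now (mm) [69.7  4.4 -8.5]
 jaw -96.0 rotvec now(deg) [ 1.47  0.08 -0.07] shift after turn [69.7  4.2 -8.6]
 jaw 84.0 rotvec now(deg) [-1.7853e+02  1.1000e-01  1.2000e-01] shift after turn [69.7 -4.2  8.6]
```

Call:
servo_tool(motion="0.03 0.002 -0.004 1.5 0 0 20; 0.03 0.002 -0.004 0 0 0 20; 0.015 0 0 0 0 0 20; 0 0 0 0 0 0 20")

```text
time_s: 6.58
position: [451.2, -69.1, 54.6]
tcp_rot: [0.527, 0.47, -0.526, 0.475]
force: [-0.1, -0.4, -1.8]
opening: 34.8
```

Run:
```python
from h import *
go(449.4,-64,24,-96)
```

```text
t 6.575 pos [451.2 -69.1  54.6] jaw -96.18 F [-0.1 -0.4 -1.8] open 34.8 q1,q6 [-0.37  1.31]
 tilt: tool x [ 0.005  -0.0041 -1.    ]
 shift now (mm) [30.6 -2.5 -5. ]
 jaw -96.0 rotvec now(deg) [-0.18  0.2  -0.31] shift after turn [30.6 -2.3 -4.9]
 jaw -276.0 rotvec now(deg) [179.82  -0.49  -0.32] shift after turn [30.6  2.3  4.9]
```

Call:
servo_tool(motion="0.012 -0.002 -0.005 -0.2 0.2 -0.3 20; 0.009 0 -0.001 0 0 0 20; 0 0 0 0 0 0 20")

```text
time_s: 6.95
position: [451.4, -63.9, 34.2]
tcp_rot: [0.526, 0.472, -0.525, 0.474]
force: [1.2, -0.4, -1.2]
opening: 34.8
```

Run:
```python
from h import *
go(449.4,-64,24,-96)
for n in("top","side"):
    im=optics.camera(n); cv2.imwrite(f"pics/{n}2.png",im[:,:,::-1])
    if n=="top": crop(im,300,180,420,270,6,"pics/c7.png")
    else: crop(im,290,150,400,230,7,"pics/c8.png")
```

```text
t 6.95 pos [451.4 -63.9  34.2] jaw -96.0 F [ 1.2 -0.4 -1.2] open 34.8 q1,q6 [-0.36  1.31]
 tilt: tool x [ 0.0034 -0.0012 -1.    ]
 shift now (mm) [10.2 -2.   0.3]
 jaw -96.0 rotvec now(deg) [-0.    0.05 -0.2 ] shift after turn [10.2 -2.   0.3]
 jaw -276.0 rotvec now(deg) [ 1.8e+02 -3.2e-01 -8.0e-02] shift after turn [10.2  2.  -0.3]
```

View pics/c7.png

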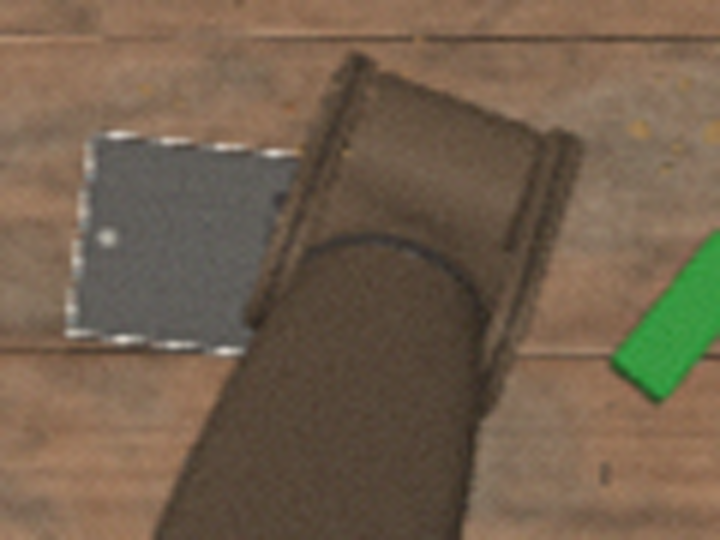

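View pics/c8.png

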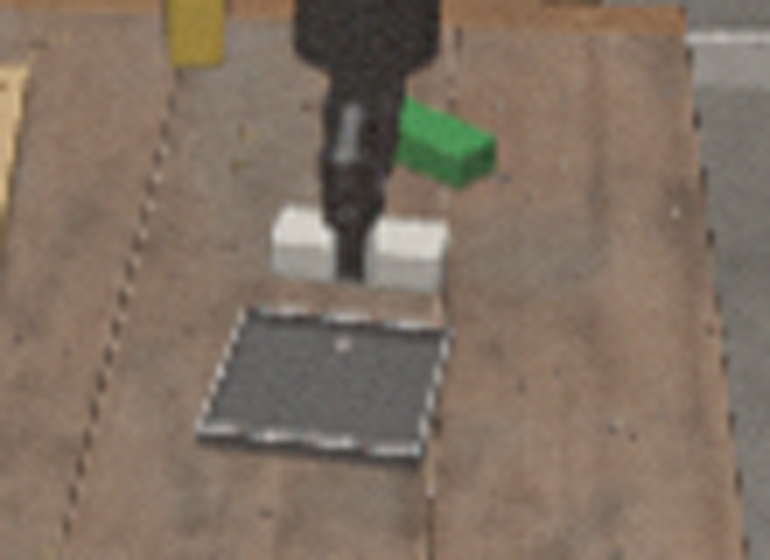

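The side view shows the white bearer hanging parallel to the tray's right end, crop (360,245), with a clear gap to the rim. I lower and release it.

Call:
servo_tool(motion="0.006 -0.002 0 0 0 -0.2 20; 0.005 0 0 0 0 0 20; 0 0 0 0 0 0 20")

```text
time_s: 7.42
position: [450.3, -64.0, 23.8]
tcp_rot: [0.526, 0.472, -0.525, 0.474]
force: [-1.2, -0.5, -1.6]
opening: 34.8
```

Run:
```python
from h import *
go(449.4,-64,23,-96)
```

```text
t 7.425 pos [450.3 -64.   23.8] jaw -95.98 F [-1.2 -0.5 -1.6] open 34.8 q1,q6 [-0.36  1.31]
 tilt: tool x [ 0.0024 -0.0019 -1.    ]
 shift now (mm) [ 0.8 -0.9  0.1]
 jaw -96.0 rotvec now(deg) [ 0.02  0.1  -0.15] shift after turn [ 0.8 -0.9  0.1]
 jaw 84.0 rotvec now(deg) [-1.7998e+02  2.3000e-01  1.5000e-01] shift after turn [ 0.8  0.9 -0.1]
```

Call:
servo_tool(motion="0.001 -0.001 0 0 0 -0.1 20; 0 0 0 0 0 0 20; 0 0 0 0 0 0 57; 0 0 0 0 0 0 57; 0 0 0 0 0 0 57; -0.02 0 0 0 0 0 57; -0.04 0 0 0 0 0 57; -0.05 0 0 0 0 0 57; 0 0 0 0 0 0 65")

```text
time_s: 8.55
position: [450.0, -64.1, 136.8]
tcp_rot: [-0.525, -0.472, 0.525, -0.474]
force: [-0.0, -0.4, -0.2]
opening: 55.7
```

Run:
```python
from h import *
go(412.5,363.5,120,22)
```

```text
t 8.55 pos [450.  -64.1 136.8] jaw -95.99 F [-0.  -0.4 -0.2] open 55.7 q1,q6 [-0.36  1.31]
 tilt: tool x [ 0.002  -0.0023 -1.    ]
 shift now (mm) [  15.7  -81.9 -421.4]
 jaw -158.0 rotvec now(deg) [ 6.201e+01  4.000e-02 -1.800e-01] shift after turn [  16.8 -410.5 -125.4]
 jaw 22.0 rotvec now(deg) [-1.1799e+02  2.1000e-01  4.0000e-02] shift after turn [ 16.8 410.5 125.4]
```

Call:
servo_tool(motion="0 0 0 -10.6 0 0 65; 0 0 0 -10.6 0 0 65; 0 0 0 -10.6 0 0 65; 0 0 0 -10.6 0 0 65; 0 0 0 -10.6 0 0 65; 0 0 0 -10.6 0 0 65; 0 0 0 -10.6 0 0 65; 0 0 0 -10.6 0 0 65; 0 0 0 -10.6 0 0 65; 0 0 0 -10.6 0 0 65; 0 0 0 -10.6 0 0 65; 0 0 0 0 0 0 65")

```text
time_s: 10.05
position: [441.7, -61.1, 123.4]
tcp_rot: [-0.133, 0.7, 0.14, 0.688]
force: [-0.5, 0.6, -0.4]
opening: 55.5
```

Run:
```python
from h import *
go(412.5,363.5,120,22)
```

```text
t 10.05 pos [441.7 -61.1 123.4] jaw 22.28 F [-0.5  0.6 -0.4] open 55.5 q1,q6 [-0.36 -0.75]
 tilt: tool x [-0.0183  0.0055 -0.9998]
 shift now (mm) [  6.2 404.  133.9]
 jaw 22.0 rotvec now(deg) [ 0.27 -0.85 -0.69] shift after turn [  3.4 404.7 131.9]
 jaw 202.0 rotvec now(deg) [-179.72    1.08   -1.34] shift after turn [   3.4 -404.7 -131.9]
```

Call:
servo_tool(motion="0 0 0 0.3 -0.9 -0.7 65; 0 0.046 0.015 0 0 0 65; 0 0.046 0.015 0 0 0 65; 0 0.046 0.015 0 0 0 65; 0 0.046 0.015 0 0 0 65; 0 0.046 0.015 0 0 0 65; 0 0.046 0.015 0 0 0 65; 0 0.046 0.015 0 0 0 65; 0 0.046 0.015 0 0 0 65; 0 0.036 0.012 0 0 0 65; 0 0 0 0 0 0 65; 0 0 0 0 0 0 65")

```text
time_s: 11.55
position: [417.2, 375.3, 120.9]
tcp_rot: [-0.124, 0.693, 0.123, 0.699]
force: [-0.7, -1.4, -0.2]
opening: 55.4
```

Run:
```python
from h import *
go(412.5,363.5,60,22)
```

```text
t 11.55 pos [417.2 375.3 120.9] jaw 20.16 F [-0.7 -1.4 -0.2] open 55.4 q1,q6 [0.55 0.2 ]
 tilt: tool x [ 8.e-03  7.e-04 -1.e+00]
 shift now (mm) [60.9 -9.3 -8.9]
 jaw 22.0 rotvec now(deg) [-1.84  0.44  0.13] shift after turn [60.9 -9.2 -8.8]
 jaw -158.0 rotvec now(deg) [178.15   0.2   -0.69] shift after turn [60.9  9.2  8.8]
```

Call:
servo_tool(motion="0 -0.009 -0.009 -1.9 0.4 0.1 65; 0.03 0 0 0 0 0 65; 0.03 0 0 0 0 0 65; 0 0 0 0 0 0 65; 0 0 0 0 0 0 65")

```text
time_s: 12.18
position: [413.3, 358.0, 61.0]
tcp_rot: [-0.132, 0.694, 0.132, 0.696]
force: [0.9, 0.2, 1.0]
opening: 55.7
```

Run:
```python
from h import *
go(412.5,363.5,23,22.1)
from meas import meas
for n in("top","side"):
    im=optics.camera(n); cv2.imwrite(f"pics/{n}3.png",im[:,:,::-1])
    if n=="top": crop(im,190,180,400,260,4,"pics/c9.png")
    else: crop(im,290,150,400,290,5,"pics/c10.png")
```

```text
t 12.175 pos [413.3 358.   61. ] jaw 21.51 F [0.9 0.2 1. ] open 55.7 q1,q6 [0.53 0.15]
 tilt: tool x [ 2.6e-03 -1.0e-04 -1.0e+00]
 shift now (mm) [38.   5.4  1.2]
 jaw 22.1 rotvec now(deg) [-0.59  0.13  0.06] shift after turn [38.   5.4  1.3]
 jaw -157.9 rotvec now(deg) [ 1.7941e+02  1.0000e-01 -2.1000e-01] shift after turn [38.  -5.4 -1.3]
```

View pics/c9.png

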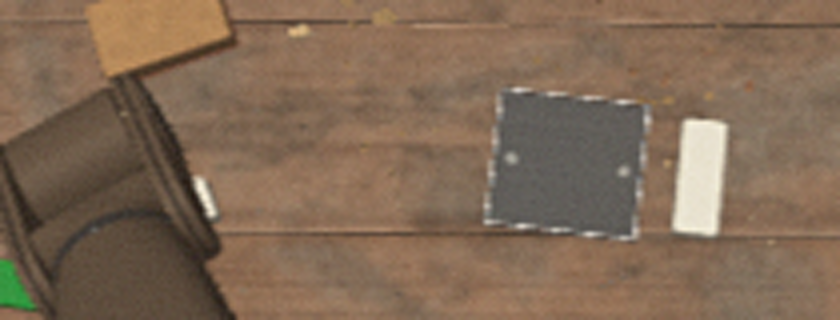

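View pics/c10.png

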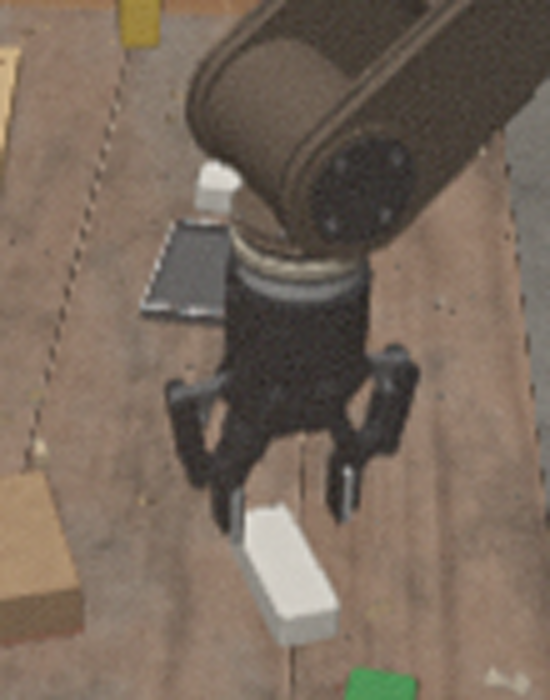

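The right bearer stands upright and parallel beside the tray. The jaws straddle the left white block at (290,570) in the side crop. I compare the placed bearer's measurement with the known TCP.

Run:
```python
from meas import *
t=cv2.imread("pics/top3.png")[:,:,::-1].copy()
print(meas("top",t,(355,205,378,243),[0,0,195],[180,50,255],26))
print(meas("top",t,(300,195,356,245),[0,0,30],[180,60,100],3))
t2=cv2.imread("pics/top0.png")[:,:,::-1].copy()
print(meas("top",t2,(300,195,360,245),[0,0,30],[180,60,100],3))
```

```text
(array([448.8, -62.3]), array([89.8, 34.4]), np.float64(-5.81), 'mom', array([448.4, -62.4]), np.float64(-5.85), 'px', array([364.6, 223.8]))
(array([459.6,  41.2]), array([114.5, 111.2]), np.float64(83.72), 'mom', array([462. ,  41.1]), np.float64(83.39), 'px', array([331.5, 220.4]))
(array([462.4,  41.1]), array([115., 106.]), np.float64(84.27), 'mom', array([462.2,  41.1]), np.float64(83.83), 'px', array([331.5, 220.3]))
```

Call:
servo_tool(motion="0.012 0.005 0.001 -0.6 0.1 0 65; 0.012 0 0 0 0 0 65; 0.008 0 0 0 0 0 65; 0 0 0 0 0 0 65")

```text
time_s: 12.78
position: [413.1, 364.4, 28.4]
tcp_rot: [-0.136, 0.693, 0.136, 0.695]
force: [1.0, 0.3, 0.4]
opening: 55.6
```

Run:
```python
from h import *
go(412.5,363.5,23,22.1)
```

```text
t 12.775 pos [413.1 364.4  28.4] jaw 22.21 F [1.  0.3 0.4] open 55.6 q1,q6 [0.54 0.15]
 tilt: tool x [ 3.5e-03  8.0e-04 -1.0e+00]
 shift now (mm) [ 5.4 -0.6 -0.9]
 jaw 22.1 rotvec now(deg) [0.11 0.2  0.03] shift after turn [ 5.4 -0.6 -0.9]
 jaw 202.1 rotvec now(deg) [-1.7989e+02 -5.0000e-02  3.1000e-01] shift after turn [5.4 0.6 0.9]
```

Call:
servo_tool(motion="0.005 -0.002 -0.001 0 0.2 0 65; 0 0 0 0 0 0 65; 0 0 0 0 0 0 20; 0 0 0 0 0 0 20; 0 0 0 0 0 0 20; 0 0 0 0 0 0 20; -0.02 0 0 0 0 0 20; -0.04 0 0 0 0 0 20; -0.04 0 0 0 0 0 20; 0 0 0 0 0 0 20")

```text
time_s: 14.02
position: [412.0, 361.5, 124.4]
tcp_rot: [-0.137, 0.695, 0.136, 0.693]
force: [0.6, 0.1, -1.7]
opening: 34.5
```

Run:
```python
from h import *
go(472.6,145.4,120,84)
```

```text
t 14.025 pos [412.  361.5 124.4] jaw 22.2 F [ 0.6  0.1 -1.7] open 34.5 q1,q6 [0.54 0.15]
 tilt: tool x [-0.0027 -0.0023 -1.    ]
 shift now (mm) [   4.8 -222.9  -25.5]
 jaw 84.0 rotvec now(deg) [-6.18e+01 -2.10e-01 -5.00e-02] shift after turn [   4.4  -82.9 -208.6]
 jaw -96.0 rotvec now(deg) [ 1.182e+02 -5.000e-02  2.400e-01] shift after turn [  4.4  82.9 208.6]
```

Call:
servo_tool(motion="0 0 0 -10.3 0 0 20; 0 0 0 -10.3 0 0 20; 0 0 0 -10.3 0 0 20; 0 0 0 -10.3 0 0 20; 0 0 0 -10.3 0 0 20; 0 0 0 -10.3 0 0 20; 0 -0.016 -0.041 0 0 0 20; 0 -0.016 -0.041 0 0 0 20; 0 -0.016 -0.041 0 0 0 20; 0 -0.016 -0.041 0 0 0 20; 0 -0.014 -0.036 0 0 0 20; 0 0 0 0 0 0 20")

```text
time_s: 15.52
position: [465.8, 146.2, 104.5]
tcp_rot: [-0.479, 0.528, 0.487, 0.504]
force: [-0.3, -0.0, -0.4]
opening: 34.9
```

Run:
```python
from h import *
go(472.6,145.4,50,84)
```

```text
t 15.525 pos [465.8 146.2 104.5] jaw 86.26 F [-0.3 -0.  -0.4] open 34.9 q1,q6 [ 0.1 -1.4]
 tilt: tool x [-0.033  -0.0148 -0.9993]
 shift now (mm) [54.3 -8.6  0.6]
 jaw 84.0 rotvec now(deg) [ 2.24 -1.01 -1.81] shift after turn [54.5 -6.8 -0.1]
 jaw 264.0 rotvec now(deg) [-177.73    2.81   -1.56] shift after turn [54.5  6.8  0.1]
```

Call:
servo_tool(motion="0 -0.004 0 2.2 -1 -1.8 20; 0.025 -0.003 0 0 0 0 20; 0.025 0 0 0 0 0 20; 0 0 0 0 0 0 20")

```text
time_s: 16.02
position: [470.5, 148.4, 50.7]
tcp_rot: [-0.472, 0.525, 0.473, 0.527]
force: [-0.7, -0.6, -0.7]
opening: 34.6
```

Run:
```python
from h import *
go(472.6,145.4,23,84)
```

```text
t 16.025 pos [470.5 148.4  50.7] jaw 83.89 F [-0.7 -0.6 -0.7] open 34.6 q1,q6 [ 0.1  -1.37]
 tilt: tool x [ 2.0e-04  2.5e-03 -1.0e+00]
 shift now (mm) [27.7 -2.5 -2.8]
 jaw 84.0 rotvec now(deg) [-0.11  0.14 -0.01] shift after turn [27.7 -2.4 -2.8]
 jaw -96.0 rotvec now(deg) [ 1.7989e+02 -1.0000e-02 -2.3000e-01] shift after turn [27.7  2.4  2.8]
```

Call:
servo_tool(motion="0.012 -0.003 -0.003 0 0.1 0 20; 0.01 0 0 0 0 0 20; 0 0 0 0 0 0 20; 0 0 0 0 0 0 20")

```text
time_s: 16.52
position: [474.5, 146.3, 29.1]
tcp_rot: [-0.473, 0.524, 0.472, 0.527]
force: [-0.9, -0.1, -1.0]
opening: 34.9
```

Run:
```python
from h import *
go(472.6,145.4,23,84)
```

```text
t 16.525 pos [474.5 146.3  29.1] jaw 83.94 F [-0.9 -0.1 -1. ] open 34.9 q1,q6 [ 0.09 -1.37]
 tilt: tool x [ 0.004   0.0014 -1.    ]
 shift now (mm) [ 6.1  1.8 -1.1]
 jaw 84.0 rotvec now(deg) [-0.06  0.11  0.22] shift after turn [ 6.1  1.8 -1.1]
 jaw -96.0 rotvec now(deg) [ 1.7994e+02  3.5000e-01 -1.7000e-01] shift after turn [ 6.1 -1.8  1.1]
```

Call:
servo_tool(motion="0.004 0.002 -0.001 0 0.1 0.2 20; 0.001 0 0 0 0 0 20; 0 0 0 0 0 0 20")

```text
time_s: 16.9
position: [472.9, 145.5, 24.7]
tcp_rot: [-0.473, 0.525, 0.472, 0.526]
force: [-0.0, 0.3, -1.8]
opening: 34.5
```

Run:
```python
from h import *
go(472.6,145.4,23,84)
```

```text
t 16.9 pos [472.9 145.5  24.7] jaw 83.93 F [-0.   0.3 -1.8] open 34.5 q1,q6 [ 0.09 -1.37]
 tilt: tool x [ 1.9e-03  2.0e-04 -1.0e+00]
 shift now (mm) [ 1.7  0.3 -0.1]
 jaw 84.0 rotvec now(deg) [-0.07  0.02  0.11] shift after turn [ 1.7  0.3 -0.1]
 jaw -96.0 rotvec now(deg) [ 1.7993e+02  1.7000e-01 -3.0000e-02] shift after turn [ 1.7 -0.3  0.1]
```

Call:
servo_tool(motion="0.001 0 0 0 0 0.1 20; 0.001 0 0 0 0 0 20; 0 0 0 0 0 0 20; 0 0 0 0 0 0 57; 0 0 0 0 0 0 57; 0 0 0 0 0 0 57; -0.02 0 0 0 0 0 57; -0.04 0 0 0 0 0 57; -0.05 0 0 0 0 0 57; 0 0 0 0 0 0 57")

```text
time_s: 18.15
position: [473.3, 145.4, 136.0]
tcp_rot: [-0.473, 0.526, 0.473, 0.526]
force: [0.4, 0.5, -0.2]
opening: 48.7
```

Run:
```python
from h import *
# wide rail grasp, 37 mm towards +y from centre
c=np.array([669.3,-147.5]); d=-np.array([np.cos(np.radians(-85.2)),np.sin(np.radians(-85.2))])
g=c+37*d;print(g)
go(g[0],g[1],120,4.8)
```

```text
[ 666.2039198  -110.62976421]
t 18.15 pos [473.3 145.4 136. ] jaw 83.92 F [ 0.4  0.5 -0.2] open 48.7 q1,q6 [ 0.09 -1.37]
 tilt: tool x [-6.e-04  3.e-04 -1.e+00]
 shift now (mm) [  15.8 -219.  -234.1]
 jaw 4.8 rotvec now(deg) [ 7.912e+01 -2.000e-02 -4.000e-02] shift after turn [  16.  -271.3  170.8]
 jaw 184.8 rotvec now(deg) [-1.0088e+02  4.0000e-02 -2.0000e-02] shift after turn [  16.   271.3 -170.8]
```

Call:
servo_tool(motion="0 0 0 10 0 0 57; 0 0 0 10 0 0 57; 0 0 0 10 0 0 57; 0 0 0 10 0 0 57; 0 0 0 10 0 0 57; 0 0 0 10 0 0 57; 0 0 0 10 0 0 57; 0 0 0 9 0 0 57; 0 0 0 0 0 0 57")

```text
time_s: 19.27
position: [466.5, 144.6, 125.2]
tcp_rot: [-0.015, 0.713, 0.014, 0.701]
force: [0.0, 0.7, -0.0]
opening: 48.8
```

Run:
```python
from h import *
go(666.2,-110.6,120,4.8)
from meas import meas
t=optics.camera("top");s=optics.camera("side")
cv2.imwrite("pics/top4.png",t[:,:,::-1]);cv2.imwrite("pics/side4.png",s[:,:,::-1])
crop(t,270,180,400,265,6,"pics/c11.png");crop(s,290,150,400,250,6,"pics/c12.png")
```

```text
t 19.275 pos [466.5 144.6 125.2] jaw 2.37 F [ 0.   0.7 -0. ] open 48.8 q1,q6 [0.09 0.05]
 tilt: tool x [-0.0177 -0.0013 -0.9998]
 shift now (mm) [   2.  -263.2  189. ]
 jaw 4.8 rotvec now(deg) [-2.43 -1.02  0.01] shift after turn [   5.2 -271.   177.6]
 jaw -175.2 rotvec now(deg) [1.7756e+02 2.0000e-02 1.5700e+00] shift after turn [   5.2  271.  -177.6]
```

View pics/c11.png

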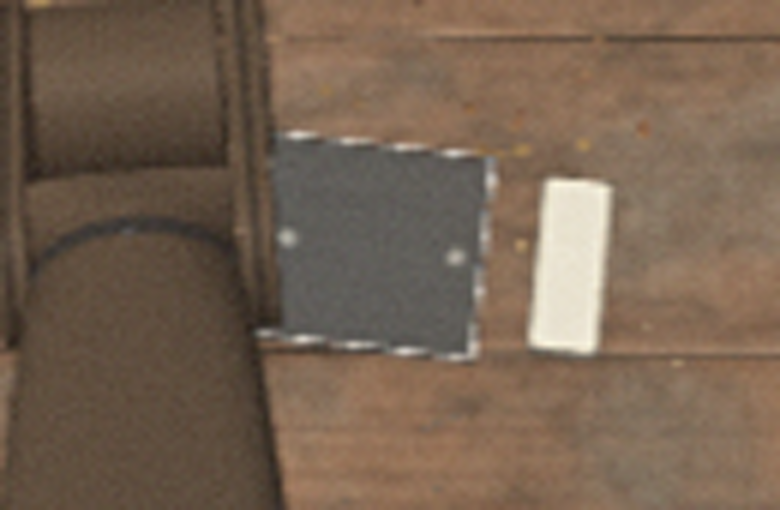

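View pics/c12.png

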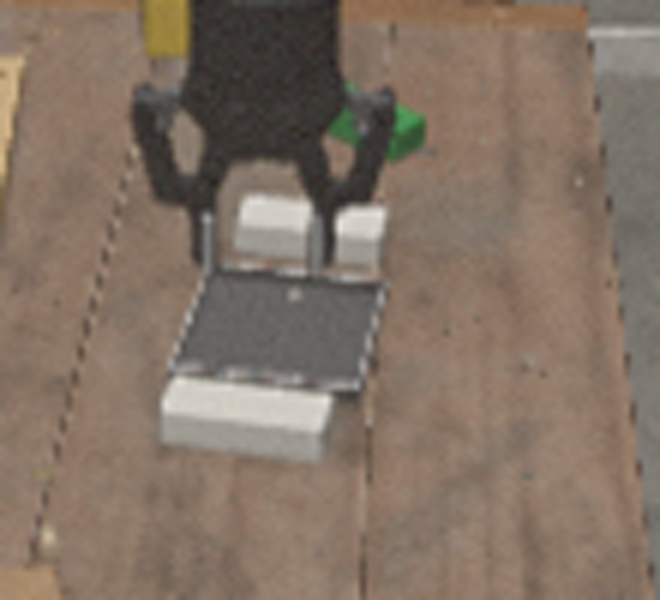

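Both bearers stand flat at the tray's ends: the left one at (245,420) and the right at (310,230) in the side crop. I go on to the wide rail.

Call:
servo_tool(motion="0 0 0 -2.4 -1 0 57; 0 -0.039 0.025 0 0 0 57; 0 -0.039 0.025 0 0 0 57; 0 -0.039 0.025 0 0 0 57; 0 -0.039 0.025 0 0 0 57; 0 -0.039 0.025 0 0 0 57; 0 -0.039 0.025 0 0 0 57; 0 -0.035 0.025 0 0 0 57; 0 0 0 0 0 0 57; 0 0 0 0 0 0 57")

```text
time_s: 20.62
position: [670.5, -113.5, 120.6]
tcp_rot: [-0.037, 0.707, 0.039, 0.705]
force: [-0.1, 0.0, -0.0]
opening: 48.6
```

Run:
```python
from h import *
go(666.2,-110.6,50,4.8)
from meas import *
t=optics.camera("top");s=optics.camera("side")
cv2.imwrite("pics/top5.png",t[:,:,::-1]);cv2.imwrite("pics/side5.png",s[:,:,::-1])
for nm,w,c,z in [("L",(282,195,312,240),([0,0,200],[180,50,255]),26),("R",(350,203,378,243),([0,0,200],[180,50,255]),26),("T",(305,198,356,245),([0,0,30],[180,60,100]),3)]:
    print(nm,*meas("top",t,w,*c,z))
crop(t,260,130,460,250,4,"pics/c13.png")
```

```text
t 20.625 pos [ 670.5 -113.5  120.6] jaw 6.19 F [-0.1  0.  -0. ] open 48.6 q1,q6 [-0.32 -0.42]
 tilt: tool x [-0.0038  0.0017 -1.    ]
 shift now (mm) [70.6  3.2 -3.7]
 jaw 4.8 rotvec now(deg) [ 1.39 -0.21 -0.12] shift after turn [70.6  3.2 -4.1]
 jaw 184.8 rotvec now(deg) [-178.61    0.19   -0.33] shift after turn [70.6 -3.2  4.1]
L [473.6 147.1] [90.  34.4] -6.2 mom [473.2 146.9] -6.39 px [298.  215.4]Traceback (most recent call last):
  File "<stdin>", line 7, in <module>
  File "meas.py", line 16, in meas
    k=max(cs,key=cv2.contourArea)
ValueError: max() iterable argument is empty
```

Call:
servo_tool(motion="0 0.003 -0.004 1.4 -0.2 -0.1 57; 0.035 0 0 0 0 0 57; 0.03 0 0 0 0 0 57; 0 0 0 0 0 0 57; 0 0 0 0 0 0 57")

```text
time_s: 21.35
position: [664.7, -105.7, 57.8]
tcp_rot: [-0.031, 0.705, 0.03, 0.708]
force: [0.4, 0.4, 0.2]
opening: 48.4
```

Run:
```python
from h import *
go(666.2,-110.6,22,4.8)
s=optics.camera("side")
crop(s,220,110,360,210,5,"pics/c13.png")
```

```text
t 21.35 pos [ 664.7 -105.7   57.8] jaw 4.93 F [0.4 0.4 0.2] open 48.4 q1,q6 [-0.31 -0.39]
 tilt: tool x [ 3.4e-03 -6.0e-04 -1.0e+00]
 shift now (mm) [35.8 -4.9  0.9]
 jaw 4.8 rotvec now(deg) [0.13 0.19 0.05] shift after turn [35.8 -5.   1. ]
 jaw 184.8 rotvec now(deg) [-1.7987e+02 -8.0000e-02  3.0000e-01] shift after turn [35.8  5.  -1. ]
```

View pics/c13.png

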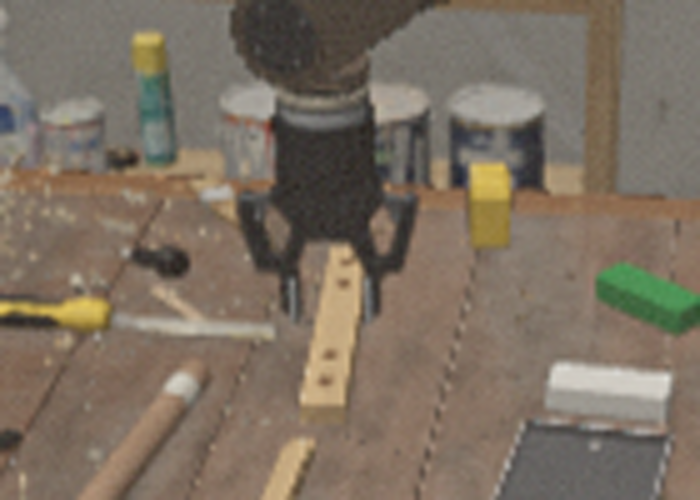

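The jaws straddle the wide rail just in front of the two near plugs, clear of the chisel tip at (275,330).

Call:
servo_tool(motion="0.015 -0.004 0.001 0 0.2 0 57; 0.015 0 0 0 0 0 57; 0 0 0 0 0 0 57; 0 0 0 0 0 0 57")

```text
time_s: 21.9
position: [667.4, -110.4, 28.0]
tcp_rot: [-0.031, 0.705, 0.03, 0.707]
force: [-0.2, 1.1, -0.8]
opening: 49.2
```

Run:
```python
from h import *
go(666.2,-110.6,20.5,4.8)
```

```text
t 21.9 pos [ 667.4 -110.4   28. ] jaw 4.91 F [-0.2  1.1 -0.8] open 49.2 q1,q6 [-0.31 -0.4 ]
 tilt: tool x [ 0.0028 -0.002  -1.    ]
 shift now (mm) [ 7.5 -0.1 -1.2]
 jaw 4.8 rotvec now(deg) [0.11 0.15 0.13] shift after turn [ 7.5 -0.1 -1.2]
 jaw 184.8 rotvec now(deg) [-179.89   -0.2     0.24] shift after turn [7.5 0.1 1.2]
```

Call:
servo_tool(motion="0.006 0 -0.001 0.1 0.1 0.1 57; 0.001 0 0 0 0 0 57; 0 0 0 0 0 0 20; 0 0 0 0 0 0 20; 0 0 0 0 0 0 20; 0 0 0 0 0 0 20")

```text
time_s: 22.65
position: [666.6, -110.6, 21.4]
tcp_rot: [-0.03, 0.706, 0.029, 0.707]
force: [-0.7, 0.6, -1.2]
opening: 32.8
```

Run:
```python
from h import *
go(666.2,-110.6,20.5,4.8)
```

```text
t 22.65 pos [ 666.6 -110.6   21.4] jaw 4.81 F [-0.7  0.6 -1.2] open 32.8 q1,q6 [-0.31 -0.4 ]
 tilt: tool x [ 1.5e-03 -6.0e-04 -1.0e+00]
 shift now (mm) [ 0.9  0.  -0.4]
 jaw 4.8 rotvec now(deg) [0.01 0.08 0.04] shift after turn [ 0.9  0.  -0.4]
 jaw 184.8 rotvec now(deg) [-1.7999e+02 -7.0000e-02  1.3000e-01] shift after turn [ 0.9 -0.   0.4]
```

Call:
servo_tool(motion="-0.01 0 0 0 0 0 20; -0.025 0 0 0 0 0 20; -0.03 0 0 0 0 0 20; -0.03 0 0 0 0 0 20; 0 0 0 0 0 0 20; 0 0 0 0 0 0 20")

```text
time_s: 23.4
position: [664.2, -109.5, 117.2]
tcp_rot: [-0.029, 0.708, 0.03, 0.705]
force: [-0.3, 0.3, -2.4]
opening: 32.5
```

Run:
```python
from h import *
go(666.6,-110.6,120,-6)
s=optics.camera("side");t=optics.camera("top")
cv2.imwrite("pics/top6.png",t[:,:,::-1]);cv2.imwrite("pics/side6.png",s[:,:,::-1])
crop(s,220,90,360,190,5,"pics/c14.png")
crop(t,320,110,460,210,5,"pics/c15.png")
```

```text
t 23.4 pos [ 664.2 -109.5  117.2] jaw 4.78 F [-0.3  0.3 -2.4] open 32.5 q1,q6 [-0.31 -0.4 ]
 tilt: tool x [-0.0044  0.0022 -1.    ]
 shift now (mm) [-2.9 -1.3  2.3]
 jaw -6.0 rotvec now(deg) [10.78 -0.25 -0.13] shift after turn [-2.8 -0.8  2.5]
 jaw 174.0 rotvec now(deg) [-169.22    0.19   -0.38] shift after turn [-2.8  0.8 -2.5]
```

View pics/c14.png

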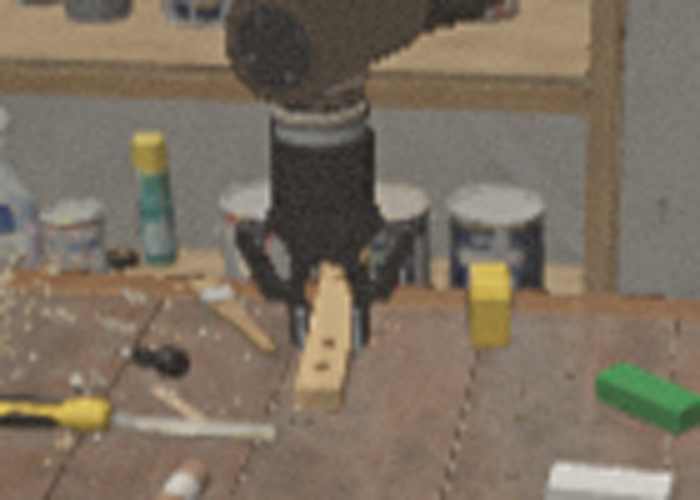

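View pics/c15.png

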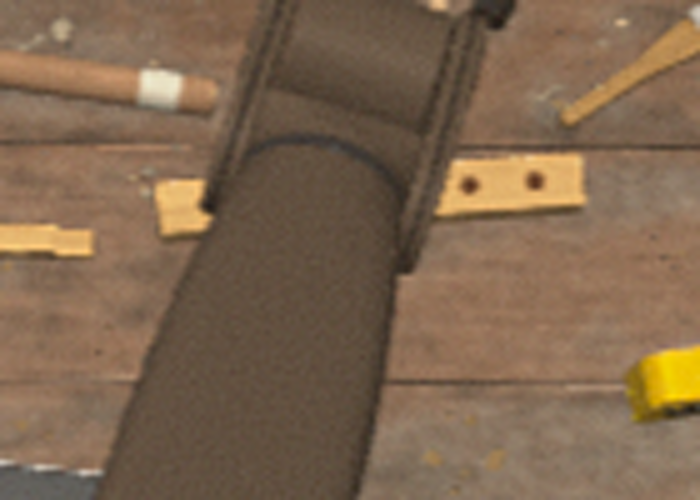

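Run:
```python
from h import *
uv=np.array([(469,185),(535,181)])/5+[320,110]-0.4
for z in (106,116,):
    p=onz("top",uv,z);print(z,p.round(1),np.linalg.norm(p[1]-p[0]))
print(onz("top",np.array([[156,183],[163,237],[584,157],[586,208]])/5+[320,110]-.4,116).round(1))
```

```text
106 [[ 676.1 -207.2  106. ]
 [ 678.9 -247.7  106. ]] 40.585299401389406
116 [[ 672.9 -205.4  116. ]
 [ 675.7 -245.6  116. ]] 40.309841725150946
[[ 672.7  -15.   116. ]
 [ 638.6  -19.2  116. ]
 [ 691.2 -275.9  116. ]
 [ 658.9 -276.   116. ]]
```

Call:
servo_tool(motion="0 0 0 5.5 -0.2 -0.1 20; 0 0 0 5.5 0 0 20; 0 0 0 0 0 0 20")

```text
time_s: 23.88
position: [662.0, -108.9, 111.8]
tcp_rot: [0.041, 0.709, -0.039, 0.703]
force: [-0.4, -0.2, -2.4]
opening: 32.6
```

Run:
```python
from h import *
go(492.2,74.6,115,-6.2)
```

```text
t 23.875 pos [ 662.  -108.9  111.8] jaw -6.51 F [-0.4 -0.2 -2.4] open 32.6 q1,q6 [-0.31 -0.2 ]
 tilt: tool x [-0.0083  0.0031 -1.    ]
 shift now (mm) [  -1.3  163.1 -189.5]
 jaw -6.2 rotvec now(deg) [-0.31 -0.49 -0.12] shift after turn [  -3.2  164.1 -188.6]
 jaw -186.2 rotvec now(deg) [179.69  -0.19   0.77] shift after turn [  -3.2 -164.1  188.6]
```

Call:
servo_tool(motion="-0.003 0.01 -0.012 -0.3 -0.5 -0.1 20; 0 0.028 -0.032 0 0 0 20; -0.001 0.032 -0.036 0 0 0 20; -0.001 0.032 -0.036 0 0 0 20; -0.001 0.032 -0.036 0 0 0 20; 0 0.02 -0.024 0 0 0 20; 0 0.008 -0.01 0 0 0 20; 0 0 0 0 0 0 20; 0 0 0 0 0 0 20")

```text
time_s: 25.0
position: [487.7, 75.2, 112.7]
tcp_rot: [0.035, 0.708, -0.034, 0.704]
force: [0.8, -0.7, -1.4]
opening: 32.5
```

Run:
```python
from h import *
go(492.2,74.6,70,-6.2)
```

```text
t 25.0 pos [487.7  75.2 112.7] jaw -5.55 F [ 0.8 -0.7 -1.4] open 32.5 q1,q6 [-0.05  0.04]
 tilt: tool x [-0.0052  0.0012 -1.    ]
 shift now (mm) [42.7 -0.2  4.8]
 jaw -6.2 rotvec now(deg) [ 0.65 -0.3  -0.04] shift after turn [42.7 -0.1  4.6]
 jaw 173.8 rotvec now(deg) [-1.7935e+02  6.0000e-02 -4.7000e-01] shift after turn [42.7  0.1 -4.6]
```

Call:
servo_tool(motion="0 0 0.005 0.6 -0.3 0 20; 0.025 0 0 0 0 0 20; 0.02 0 0 0 0 0 20; 0 0 0 0 0 0 20; 0 0 0 0 0 0 20")

```text
time_s: 25.62
position: [499.1, 71.2, 68.7]
tcp_rot: [0.04, 0.703, -0.04, 0.709]
force: [0.4, 0.6, -1.5]
opening: 32.7
```

Run:
```python
from h import *
go(492.2,74.6,48,-6.2)
s=optics.camera("side");t=optics.camera("top")
cv2.imwrite("pics/top7.png",t[:,:,::-1]);cv2.imwrite("pics/side7.png",s[:,:,::-1])
crop(s,280,140,400,240,6,"pics/c16.png")
crop(t,270,170,400,260,6,"pics/c17.png")
```

```text
t 25.625 pos [499.1  71.2  68.7] jaw -6.5 F [ 0.4  0.6 -1.5] open 32.7 q1,q6 [-0.06  0.05]
 tilt: tool x [ 7.2e-03 -4.0e-04 -1.0e+00]
 shift now (mm) [20.7  2.6 -7.4]
 jaw -6.2 rotvec now(deg) [-0.3   0.41 -0.02] shift after turn [20.7  2.6 -7.3]
 jaw -186.2 rotvec now(deg) [ 1.797e+02 -3.000e-02 -6.500e-01] shift after turn [20.7 -2.6  7.3]
```

View pics/c16.png

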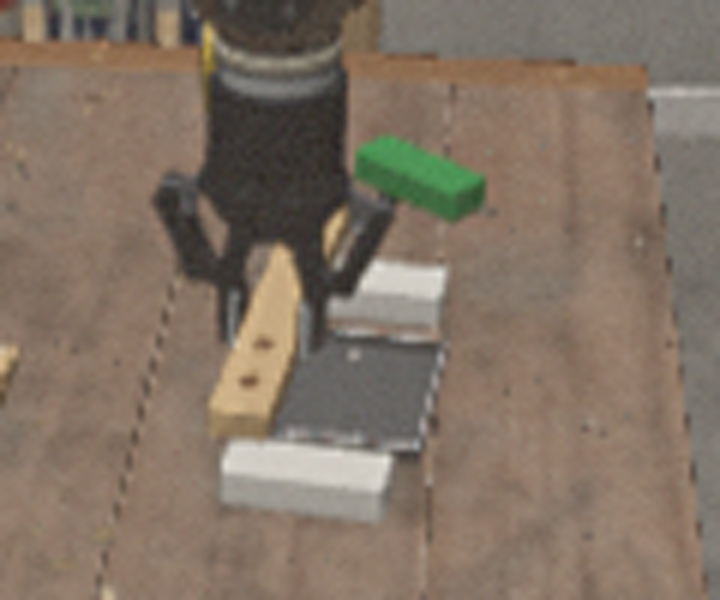

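View pics/c17.png

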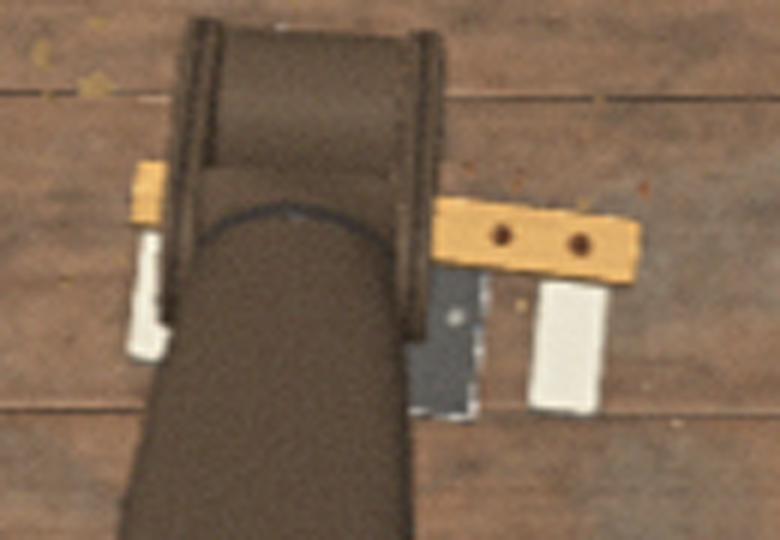

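The side view shows the rail level above both bearers. TCP is still about 7 mm too far ahead, so I correct that and lower.

Call:
servo_tool(motion="0.004 0.003 -0.007 -0.3 0.4 0 20; 0.008 0 0 0 0 0 20; 0 0 0 0 0 0 20; 0 0 0 0 0 0 20")

```text
time_s: 26.22
position: [492.6, 75.6, 57.3]
tcp_rot: [0.038, 0.705, -0.038, 0.707]
force: [0.2, 0.6, -1.7]
opening: 32.6
```

Run:
```python
from h import *
go(492.2,74.6,48,-6.2)
t=optics.camera("top")
cv2.imwrite("pics/top8.png",t[:,:,::-1])
uvc=[]
c=cv2.resize(t[195:220,340:380],None,fx=4,fy=4,interpolation=cv2.INTER_CUBIC)
m=cv2.inRange(cv2.cvtColor(c,cv2.COLOR_RGB2HSV),np.array([0,0,30]),np.array([180,255,150]))
for k in cv2.findContours(m,cv2.RETR_LIST,cv2.CHAIN_APPROX_NONE)[0]:
    A=cv2.contourArea(k)
    if 40<A<200:
        M=cv2.moments(k);u=[(M['m10']/A+.5)/4-.5+340,(M['m01']/A+.5)/4-.5+195];print(A,u,onz("top",[u],readout.get_state()["position"][2]-1.4).round(1))
```

```text
t 26.225 pos [492.6  75.6  57.3] jaw -6.14 F [ 0.2  0.6 -1.7] open 32.6 q1,q6 [-0.05  0.05]
 tilt: tool x [ 2.4e-03  3.0e-04 -1.0e+00]
 shift now (mm) [ 9.3 -1.  -0.3]
 jaw -6.2 rotvec now(deg) [ 0.06  0.14 -0.03] shift after turn [ 9.3 -1.  -0.3]
 jaw 173.8 rotvec now(deg) [-1.7994e+02  5.0000e-02  2.2000e-01] shift after turn [9.3 1.  0.3]
110.0 [364.51704545454544, 212.8806818181818] [[477.7 -60.   55.9]]
104.5 [351.5950956937799, 211.38257575757575] [[482.  -20.1  55.9]]
69.5 [366.9085731414868, 203.3995803357314] [[507.5 -67.6  55.9]]
56.5 [370.1744100294985, 196.0084808259587] [[531.  -77.9  55.9]]
```

Call:
servo_tool(motion="0.006 -0.001 0 0 0.1 0 20; 0.002 0 0 0 0 0 20; 0 0 0 0 0 0 20; 0 0 0 0 0 0 20")

```text
time_s: 26.78
position: [492.5, 74.4, 48.7]
tcp_rot: [0.038, 0.706, -0.038, 0.706]
force: [-0.5, 0.3, -2.3]
opening: 32.8
```

Run:
```python
from h import *
go(492.2,74.6,47.4,-6.2)
```

```text
t 26.775 pos [492.5  74.4  48.7] jaw -6.15 F [-0.5  0.3 -2.3] open 32.8 q1,q6 [-0.05  0.05]
 tilt: tool x [ 5.e-04  5.e-04 -1.e+00]
 shift now (mm) [ 1.3  0.2 -0.3]
 jaw -6.2 rotvec now(deg) [ 0.05  0.02 -0.03] shift after turn [ 1.3  0.2 -0.3]
 jaw 173.8 rotvec now(deg) [-1.7995e+02  5.0000e-02  4.0000e-02] shift after turn [ 1.3 -0.2  0.3]
```

Call:
servo_tool(motion="0.001 0 0 0 0 0 20; 0 0 0 0 0 0 20; 0 0 0 0 0 0 20")

```text
time_s: 27.15
position: [492.8, 74.4, 47.9]
tcp_rot: [0.038, 0.706, -0.038, 0.706]
force: [0.1, -0.2, -2.7]
opening: 32.5
```

Run:
```python
from h import *
go(492.2,74.6,47.4,-6.2)
```

```text
t 27.15 pos [492.8  74.4  47.9] jaw -6.15 F [ 0.1 -0.2 -2.7] open 32.5 q1,q6 [-0.05  0.05]
 tilt: tool x [ 1.1e-03  4.0e-04 -1.0e+00]
 shift now (mm) [ 0.5  0.1 -0.6]
 jaw -6.2 rotvec now(deg) [ 0.05  0.06 -0.03] shift after turn [ 0.5  0.1 -0.6]
 jaw 173.8 rotvec now(deg) [-1.7995e+02  5.0000e-02  9.0000e-02] shift after turn [ 0.5 -0.1  0.6]
```

Call:
servo_tool(motion="0.001 0 0 0 0 0 20; 0.001 0 0 0 0 0 20; 0 0 0 0 0 0 20; 0 0 0 0 0 0 20")

```text
time_s: 27.65
position: [493.2, 74.4, 47.4]
tcp_rot: [0.038, 0.706, -0.038, 0.706]
force: [-0.7, -0.4, -0.6]
opening: 32.7
```

Call:
servo_tool(motion="0 0 0 0 0 0 57; 0 0 0 0 0 0 57; 0 0 0 0 0 0 57; -0.02 0 0 0 0 0 57; -0.04 0 0 0 0 0 57; -0.04 0 0 0 0 0 57; 0 0 0 0 0 0 57")

```text
time_s: 28.52
position: [493.6, 74.2, 150.1]
tcp_rot: [0.038, 0.706, -0.038, 0.707]
force: [-0.9, 0.4, -0.1]
opening: 48.9
```

Run:
```python
from h import *
# slim: cam centre 668.2,149.5, long axis 88.6
go(668.2,148,120,-1.4)
```

```text
t 28.525 pos [493.6  74.2 150.1] jaw -6.12 F [-0.9  0.4 -0.1] open 48.9 q1,q6 [-0.05  0.05]
 tilt: tool x [ 1.5e-03 -1.0e-04 -1.0e+00]
 shift now (mm) [ 30.4  92.  165.7]
 jaw -1.4 rotvec now(deg) [-4.72  0.09  0.  ] shift after turn [ 30.1  78.1 172.8]
 jaw -181.4 rotvec now(deg) [ 1.7528e+02  0.0000e+00 -1.3000e-01] shift after turn [  30.1  -78.1 -172.8]
```

Call:
servo_tool(motion="0 0 0 -4.7 0 0 57; 0 0.015 0.033 0 0 0 57; 0 0.018 0.04 0 0 0 57; 0 0.018 0.04 0 0 0 57; 0 0.016 0.036 0 0 0 57; 0 0.011 0.023 0 0 0 57; 0 0 0 0 0 0 48; 0 0 0 0 0 0 48")

```text
time_s: 29.52
position: [665.7, 149.7, 136.6]
tcp_rot: [0.007, 0.713, -0.009, 0.701]
force: [0.3, 0.1, -0.4]
opening: 41.0
```

Run:
```python
from h import *
go(668.2,148,60,-1.4)
s=optics.camera("side");t=optics.camera("top")
cv2.imwrite("pics/top9.png",t[:,:,::-1]);cv2.imwrite("pics/side9.png",s[:,:,::-1])
crop(s,220,130,400,260,4,"pics/c18.png")
crop(t,270,170,400,260,6,"pics/c19.png")
```

```text
t 29.525 pos [665.7 149.7 136.6] jaw -1.3 F [ 0.3  0.1 -0.4] open 41.0 q1,q6 [0.07 0.1 ]
 tilt: tool x [-0.016  -0.0017 -0.9999]
 shift now (mm) [76.5 -1.5  3.7]
 jaw -1.4 rotvec now(deg) [ 0.1  -0.91  0.12] shift after turn [76.6 -1.7  2.5]
 jaw 178.6 rotvec now(deg) [-179.9    -0.19   -1.43] shift after turn [76.6  1.7 -2.5]
```

View pics/c18.png

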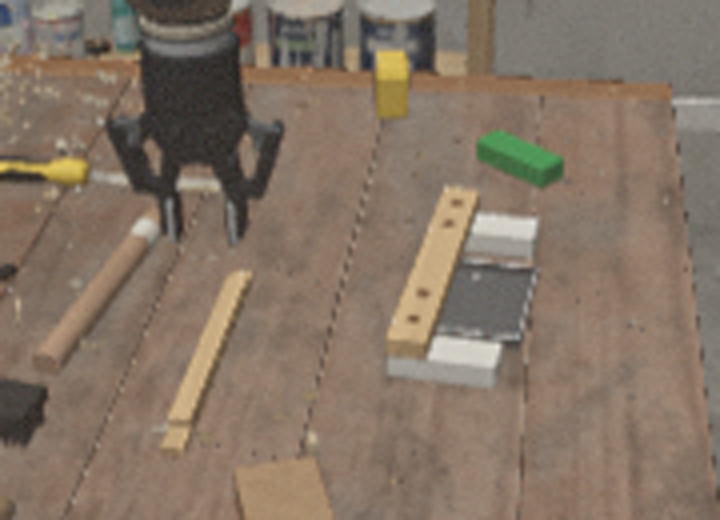

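View pics/c19.png

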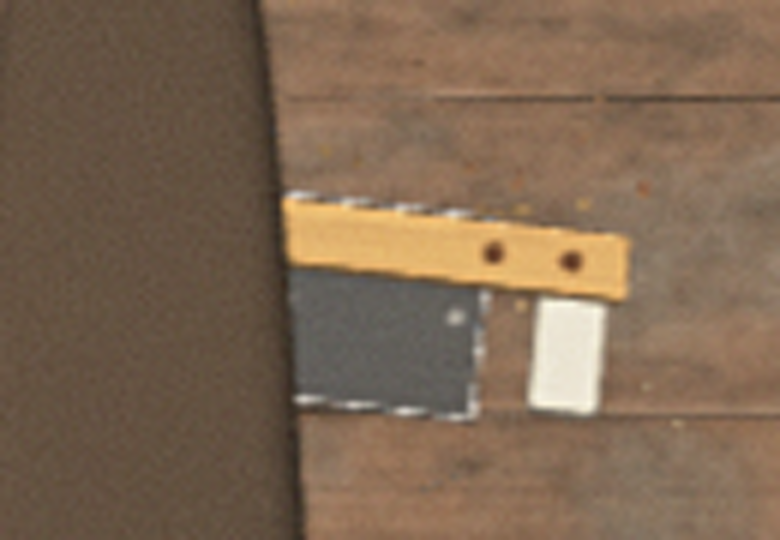

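The wide rail lies on both bearers (side crop, from (405,345) to (460,190)). Now the slim rail.

Call:
servo_tool(motion="0 -0.002 0.002 0.1 -0.9 0.1 48; 0.035 0 0 0 0 0 48; 0.03 0 0 0 0 0 48; 0 0 0 0 0 0 48; 0 0 0 0 0 0 48")

```text
time_s: 30.25
position: [667.8, 145.9, 74.8]
tcp_rot: [0.009, 0.704, -0.009, 0.71]
force: [-0.4, -0.4, -0.6]
opening: 41.3
```

Run:
```python
from h import *
go(668.2,148,22,-1.4)
s=optics.camera("side")
crop(s,220,150,320,250,6,"pics/c20.png")
```

```text
t 30.25 pos [667.8 145.9  74.8] jaw -1.52 F [-0.4 -0.4 -0.6] open 41.3 q1,q6 [0.07 0.09]
 tilt: tool x [ 0.0081 -0.     -1.    ]
 shift now (mm) [52.8  2.1 -0.1]
 jaw -1.4 rotvec now(deg) [-0.12  0.47 -0.01] shift after turn [52.8  2.1  0.3]
 jaw -181.4 rotvec now(deg) [ 1.7988e+02 -2.0000e-02 -7.3000e-01] shift after turn [52.8 -2.1 -0.3]
```

View pics/c20.png

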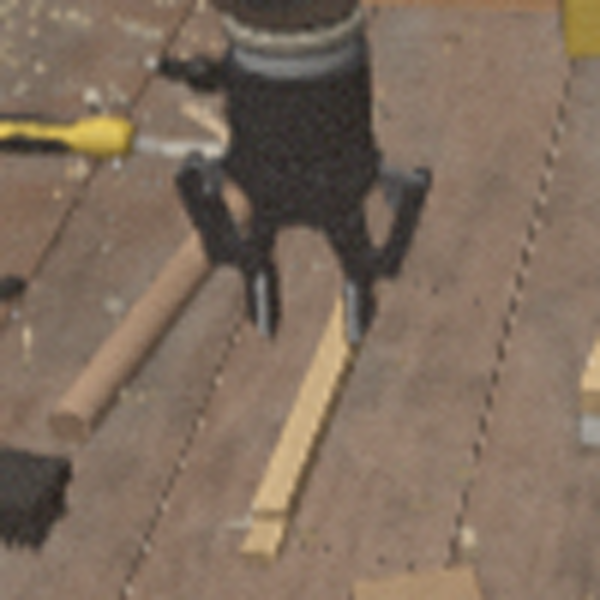

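Call:
servo_tool(motion="0.022 0.002 0 -0.1 0.5 0 48; 0.022 0 0 0 0 0 48; 0 0 0 0 0 0 48; 0 0 0 0 0 0 48")

```text
time_s: 30.8
position: [668.9, 148.2, 29.4]
tcp_rot: [0.009, 0.707, -0.008, 0.707]
force: [0.6, -0.3, -0.0]
opening: 40.9
```

Run:
```python
from h import *
go(668.2,148,20.5,-1.4)
s=optics.camera("side")
crop(s,220,150,320,250,6,"pics/c21.png")
```

```text
t 30.8 pos [668.9 148.2  29.4] jaw -1.4 F [ 0.6 -0.3 -0. ] open 40.9 q1,q6 [0.07 0.09]
 tilt: tool x [ 1.1e-03  4.0e-04 -1.0e+00]
 shift now (mm) [ 8.9 -0.2 -0.7]
 jaw -1.4 rotvec now(deg) [ 0.    0.07 -0.02] shift after turn [ 8.9 -0.2 -0.7]
 jaw 178.6 rotvec now(deg) [-1.8e+02  4.0e-02  1.0e-01] shift after turn [8.9 0.2 0.7]
```

View pics/c21.png

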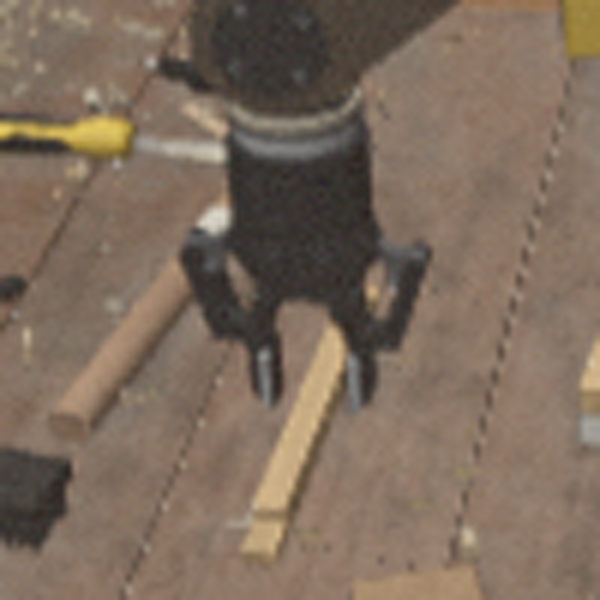

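The jaws straddle the slim rail at about (310,385), so I lower the last bit, close and lift.

Call:
servo_tool(motion="0.006 0 0 0 0 0 48; 0.002 0 0 0 0 0 48; 0 0 0 0 0 0 5; 0 0 0 0 0 0 5; 0 0 0 0 0 0 5; 0 0 0 0 0 0 5; 0 0 0 0 0 0 5")

```text
time_s: 31.72
position: [669.5, 148.2, 22.1]
tcp_rot: [0.009, 0.706, -0.008, 0.708]
force: [0.2, 0.1, -0.7]
opening: 16.6
```

Call:
servo_tool(motion="-0.01 0 0 0 0 0 5; -0.025 0 0 0 0 0 5; -0.03 0 0 0 0 0 5; -0.03 0 0 0 0 0 5; 0 0 0 0 0 0 5; 0 0 0 0 0 0 5")

```text
time_s: 32.48
position: [668.1, 148.1, 120.0]
tcp_rot: [0.009, 0.707, -0.009, 0.707]
force: [-0.3, 0.0, -1.2]
opening: 16.4
```

Run:
```python
from h import *
go(435,42,120,-6.2)
s=optics.camera("side");t=optics.camera("top")
cv2.imwrite("pics/top10.png",t[:,:,::-1]);cv2.imwrite("pics/side10.png",s[:,:,::-1])
crop(s,220,130,340,230,6,"pics/c22.png")
crop(t,240,110,360,200,6,"pics/c23.png")
```

```text
t 32.475 pos [668.1 148.1 120. ] jaw -1.4 F [-0.3  0.  -1.2] open 16.4 q1,q6 [0.07 0.09]
 tilt: tool x [ 9.e-04  4.e-04 -1.e+00]
 shift now (mm) [  -0.3 -111.8 -230.5]
 jaw -6.2 rotvec now(deg) [ 4.8   0.05 -0.02] shift after turn [  -0.  -130.6 -220.3]
 jaw 173.8 rotvec now(deg) [-1.752e+02  4.000e-02  8.000e-02] shift after turn [ -0.  130.6 220.3]
```

View pics/c22.png

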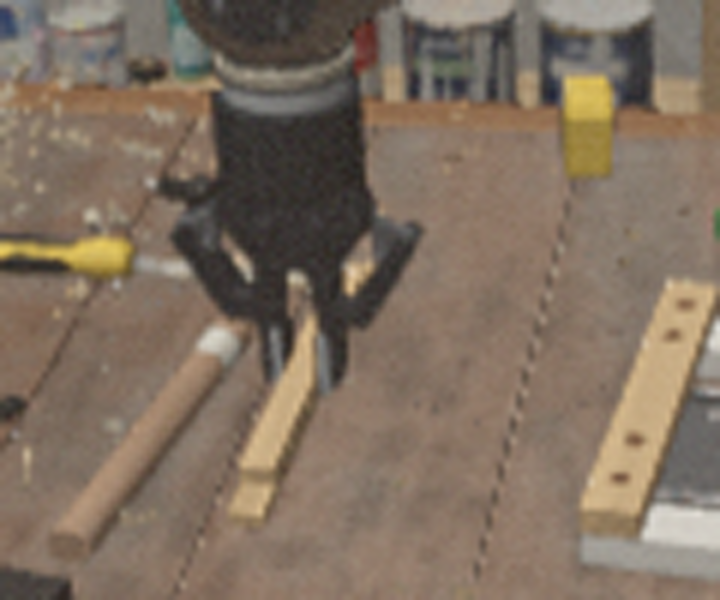

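View pics/c23.png

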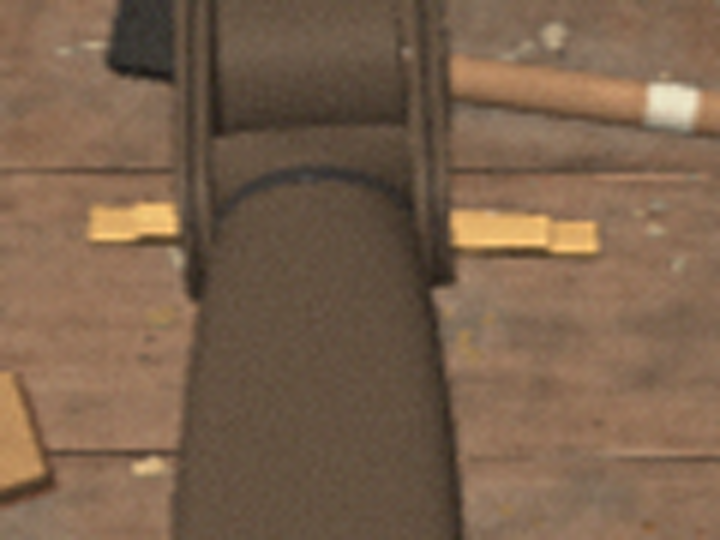

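Run:
```python
from h import *
f=lambda L:np.array(L,float)/6+[240,110]-.42
a=onz("top",f([(88,222),(600,237)]),108);print(a.round(1),a.mean(0))
a=onz("top",f([(135,221),(549,233)]),118);print(a.round(1),a.mean(0))
```

```text
[[671.7 280.  108. ]
 [665.8  18.9 108. ]] [668.75967401 149.4218127  108.        ]
[[669.3 254.7 118. ]
 [664.6  45.  118. ]] [666.94019226 149.82212675 118.        ]
```

Call:
servo_tool(motion="0 0 0 4.8 0 0 5; 0 -0.013 -0.022 0 0 0 5; -0.001 -0.022 -0.037 0 0 0 5; -0.001 -0.024 -0.041 0 0 0 5; -0.001 -0.024 -0.041 0 0 0 5; -0.001 -0.022 -0.037 0 0 0 5; 0 -0.014 -0.024 0 0 0 5; 0 -0.006 -0.01 0 0 0 5; 0 0 0 0 0 0 5; 0 0 0 0 0 0 5")

```text
time_s: 33.83
position: [432.0, 44.9, 112.8]
tcp_rot: [0.039, 0.712, -0.039, 0.7]
force: [0.5, -0.6, -1.8]
opening: 16.1
```

Run:
```python
from h import *
go(434.5,42.6,80,-6.2)
```

```text
t 33.825 pos [432.   44.9 112.8] jaw -6.37 F [ 0.5 -0.6 -1.8] open 16.1 q1,q6 [-0.13 -0.02]
 tilt: tool x [-0.0174  0.001  -0.9998]
 shift now (mm) [32.7 -2.   3.3]
 jaw -6.2 rotvec now(deg) [-0.17 -1.    0.05] shift after turn [32.8 -2.   2.8]
 jaw -186.2 rotvec now(deg) [1.7983e+02 8.0000e-02 1.5600e+00] shift after turn [32.8  2.  -2.8]
```

Call:
servo_tool(motion="0 -0.002 0.003 -0.2 -1 0 5; 0.02 0 0 0 0 0 5; 0.012 0 0 0 0 0 5; 0 0 0 0 0 0 5; 0 0 0 0 0 0 5")

```text
time_s: 34.45
position: [438.9, 42.7, 81.1]
tcp_rot: [0.037, 0.704, -0.038, 0.708]
force: [0.3, -0.5, -0.9]
opening: 16.7
```

Run:
```python
from h import *
go(434.5,42.6,60,-6.2)
```

```text
t 34.45 pos [438.9  42.7  81.1] jaw -6.04 F [ 0.3 -0.5 -0.9] open 16.7 q1,q6 [-0.13 -0.03]
 tilt: tool x [ 0.0056 -0.0015 -1.    ]
 shift now (mm) [21.1 -0.6 -4.5]
 jaw -6.2 rotvec now(deg) [0.16 0.33 0.05] shift after turn [21.1 -0.6 -4.3]
 jaw 173.8 rotvec now(deg) [-1.7984e+02 -8.0000e-02  5.1000e-01] shift after turn [21.1  0.6  4.3]
```

Call:
servo_tool(motion="0 -0.001 -0.004 0.2 0.3 0 5; 0.012 0 0 0 0 0 5; 0.008 0 0 0 0 0 5; 0 0 0 0 0 0 5; 0 0 0 0 0 0 5")

```text
time_s: 35.08
position: [435.1, 42.0, 60.5]
tcp_rot: [0.038, 0.705, -0.039, 0.707]
force: [0.8, 0.8, -1.4]
opening: 16.9
```

Run:
```python
from h import *
go(434.5,42.6,48,-6.2)
s=optics.camera("side");t=optics.camera("top")
cv2.imwrite("pics/top11.png",t[:,:,::-1]);cv2.imwrite("pics/side11.png",s[:,:,::-1])
crop(s,290,150,390,240,7,"pics/c24.png")
crop(t,270,180,400,260,6,"pics/c25.png")
```

```text
t 35.075 pos [435.1  42.   60.5] jaw -6.25 F [ 0.8  0.8 -1.4] open 16.9 q1,q6 [-0.14 -0.03]
 tilt: tool x [ 0.0017 -0.0011 -1.    ]
 shift now (mm) [12.5  0.5 -0.7]
 jaw -6.2 rotvec now(deg) [-0.05  0.11  0.05] shift after turn [12.5  0.5 -0.7]
 jaw -186.2 rotvec now(deg) [ 1.7995e+02  8.0000e-02 -1.7000e-01] shift after turn [12.5 -0.5  0.7]
```

View pics/c24.png

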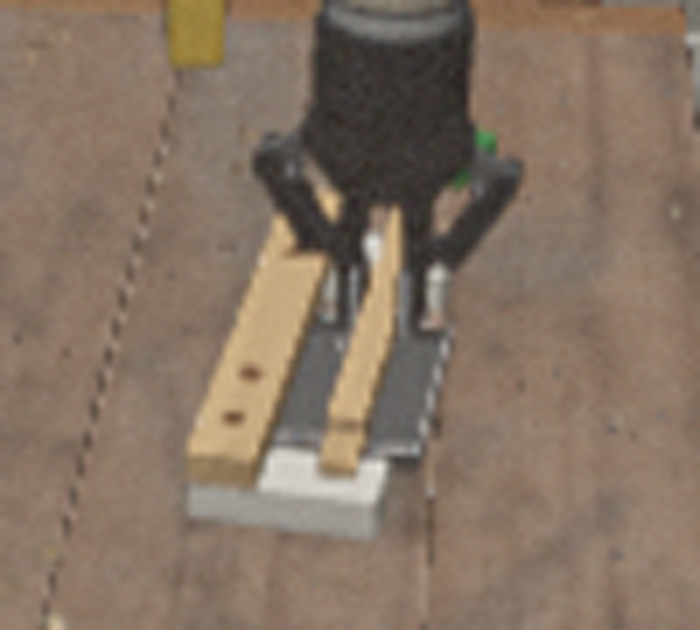

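View pics/c25.png

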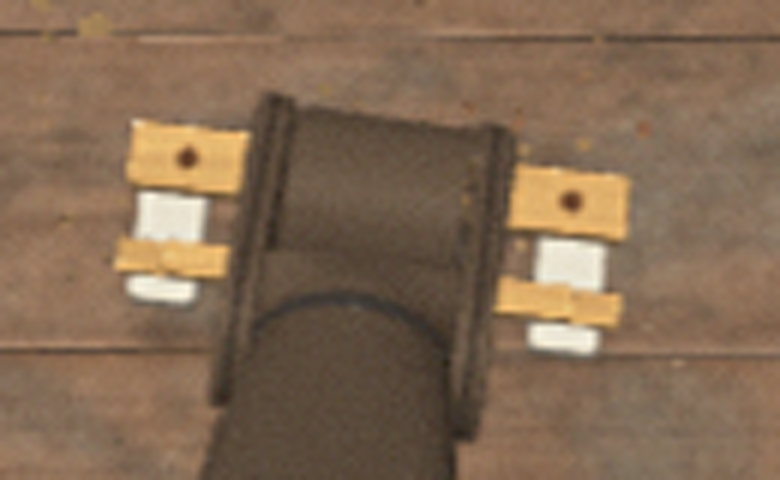

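The slim rail hangs over both bearers, parallel to the wide rail, with a clear gap between them. I lower the remaining 12 mm.

Call:
servo_tool(motion="0.006 0.001 -0.001 0 0.1 0 5; 0.004 0 0 0 0 0 5; 0 0 0 0 0 0 5; 0 0 0 0 0 0 5")

```text
time_s: 35.67
position: [434.5, 43.2, 50.2]
tcp_rot: [0.038, 0.706, -0.039, 0.706]
force: [-0.7, 0.1, -1.0]
opening: 16.9
```

Run:
```python
from h import *
go(434.5,42.6,48,-6.2)
```

```text
t 35.675 pos [434.5  43.2  50.2] jaw -6.25 F [-0.7  0.1 -1. ] open 16.9 q1,q6 [-0.13 -0.02]
 tilt: tool x [ 8.e-04 -1.e-03 -1.e+00]
 shift now (mm) [ 2.2 -0.6  0.1]
 jaw -6.2 rotvec now(deg) [-0.05  0.05  0.05] shift after turn [ 2.2 -0.6  0.1]
 jaw -186.2 rotvec now(deg) [ 1.7995e+02  8.0000e-02 -8.0000e-02] shift after turn [ 2.2  0.6 -0.1]
```

Call:
servo_tool(motion="0.001 0 0 0 0 0 5; 0.001 0 0 0 0 0 5; 0.001 0 0 0 0 0 5; 0 0 0 0 0 0 5; 0 0 0 0 0 0 5")

```text
time_s: 36.3
position: [435.1, 43.1, 48.1]
tcp_rot: [0.038, 0.706, -0.039, 0.707]
force: [-1.0, 0.4, -1.0]
opening: 16.4
```

Call:
servo_tool(motion="0.001 0 0 0 0 0 5; 0.001 0 0 0 0 0 5; 0 0 0 0 0 0 5; 0 0 0 0 0 0 5")

```text
time_s: 36.8
position: [435.4, 43.1, 48.0]
tcp_rot: [0.038, 0.706, -0.039, 0.706]
force: [-1.0, 0.1, -0.8]
opening: 16.6
```

Call:
servo_tool(motion="0 0 0 0 0 0 33; 0 0 0 0 0 0 33; 0 0 0 0 0 0 33; -0.015 0 0 0 0 0 33; -0.03 0 0 0 0 0 33; -0.05 0 0 0 0 0 33; -0.05 0 0 0 0 0 33; 0 0.05 0 0 0 0 33; 0 0.055 0 0 0 0 33; 0 0.055 0 0 0 0 33; 0 0.055 0 0 0 0 33; 0 0.055 0 0 0 0 33")

```text
time_s: 38.3
position: [469.3, 316.6, 210.2]
tcp_rot: [0.042, 0.7, -0.041, 0.711]
force: [0.1, 0.1, 0.1]
opening: 28.4
```

Call:
servo_tool(motion="0 0.055 0 0 0 0 33; 0 0.03 0 0 0 0 33; 0 0 0 0 0 0 33; 0 0 0 0 0 0 33")

```text
time_s: 38.8
position: [478.7, 407.2, 214.9]
tcp_rot: [0.041, 0.699, -0.038, 0.713]
force: [0.0, -1.1, 0.6]
opening: 28.2
```

Run:
```python
from h import *
go(434.5,42.6,48,-6.2)
s=optics.camera("side");t=optics.camera("top")
cv2.imwrite("pics/top12.png",t[:,:,::-1]);cv2.imwrite("pics/side12.png",s[:,:,::-1])
crop(s,290,150,390,240,7,"pics/c26.png")
crop(t,270,180,400,260,6,"pics/c27.png")
```

```text
t 38.8 pos [478.7 407.2 214.9] jaw -6.42 F [ 0.  -1.1  0.6] open 28.2 q1,q6 [0.55 0.66]
 tilt: tool x [ 0.0197  0.0032 -0.9998]
 shift now (mm) [ 164.8 -368.2   -6.4]
 jaw -6.2 rotvec now(deg) [-0.22  1.1  -0.31] shift after turn [ 166.9 -367.3   -4.6]
 jaw -186.2 rotvec now(deg) [179.77  -0.48  -1.73] shift after turn [166.9 367.3   4.6]
```

View pics/c26.png

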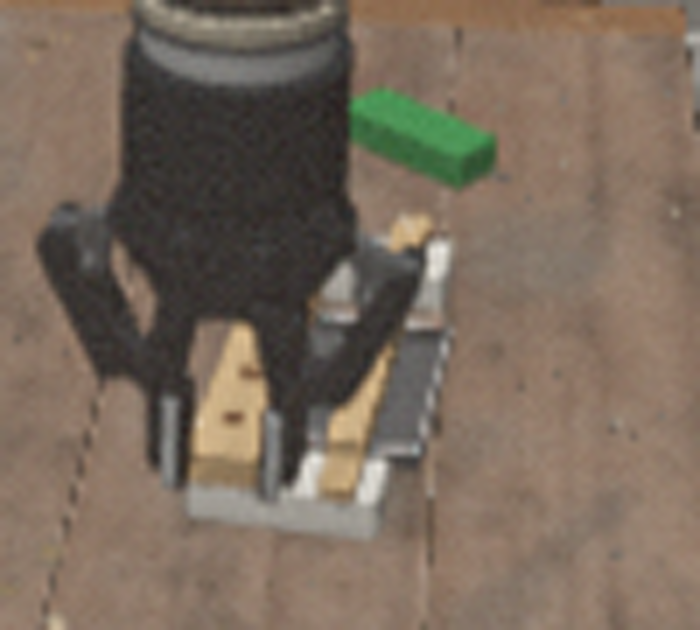

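View pics/c27.png

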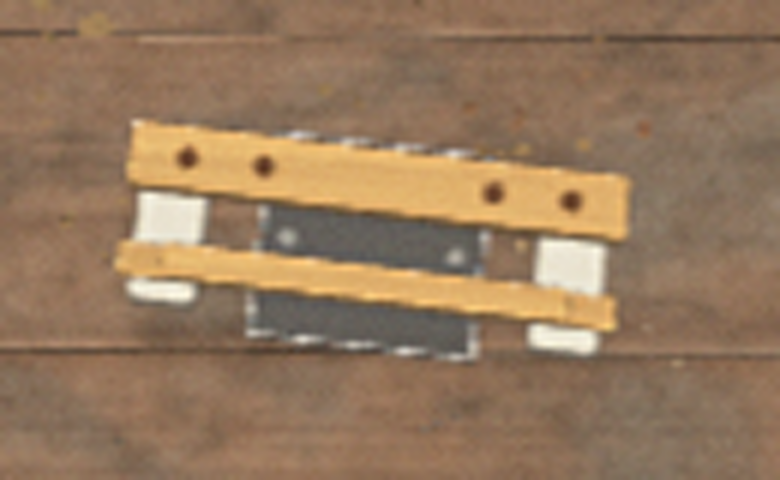

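Run:
```python
from meas import *
t=cv2.imread("pics/top12.png")[:,:,::-1].copy()
a=np.array
pl=a([(187,158),(263,167),(493,194),(571,201)])/6+[270,180]-.42
w=onz("top",pl,46);print("wide",w.mean(0),np.degrees(np.arctan2(*(w[0]-w[3])[:2])))
f=lambda L:onz("top",a(L,float)/6+[270,180]-.42,36)
s=f([(115,256),(616,313)]);print("slim ends z36",s.round(1),s.mean(0),np.degrees(np.arctan2(*(s[0]-s[1])[:2])))
print(meas("top",t,(287,215,376,236),[14,110,185],[28,255,255],46))
T=a([460.8,40.9]);yw=np.radians(-6.1);X=a([np.cos(yw),np.sin(yw)]);Y=a([-np.sin(yw),np.cos(yw)])
for n,p in (("wide",w.mean(0)[:2]),("slim",s.mean(0)[:2]),("L",a([473.4,147])),("R",a([448.6,-62.4]))):
    print(n,"along tray x,y",((p-T)@X).round(1),((p-T)@Y).round(1))
```

```text
wide [489.04449506  38.29075551  46.        ] 6.041107120402483
slim ends z36 [[449.7 174.6  36. ]
 [421.9 -85.1  36. ]] [435.81161829  44.76753151  36.        ] 6.095043989177341
(array([435. ,  44.6]), array([258.2,  19.2]), np.float64(83.78), 'mom', array([435.2,  44.2]), np.float64(83.73), 'px', array([330.6, 226.7]))
wide along tray x,y 28.4 0.4
slim along tray x,y -25.3 1.2
L along tray x,y 1.3 106.8
R along tray x,y -1.2 -104.0
```

Run:
```python
from meas import *
a=cv2.imread("pics/top0.png")[:,:,::-1].copy();b=cv2.imread("pics/top12.png")[:,:,::-1].copy();c=cv2.imread("pics/top11.png")[:,:,::-1].copy()
for im in(a,b): print("tape",meas("top",im,(440,172,480,202),[18,120,120],[35,255,255],50)[-1])
for im in(a,c): print("cork",meas("top",im,(205,166,255,206),[8,110,120],[25,255,255],35)[-1])
for im in(a,b): print("green",meas("top",im,(395,212,436,252),[45,100,60],[80,255,255],26)[-1])
r.job_done()
print(readout.get_state()["time_s"])
```

```text
tape [457.5 185.2]
tape [457.4 185.2]
cork [228.8 185. ]
cork [228.8 184.9]
green [414.4 232.2]
green [414.5 232.2]
the job is handed in; nothing more can be done
the job is handed in; nothing more can be done
```

The job is done and handed in at about 39 s, well under the 96 s limit. The two white bearers stand either side of the tray. The wide rail lies over the far half and the slim rail over the near half, both resting on both bearers.

| Item | Offset across the tray (own x) | Offset along the tray (own y) | Wanted |
|---|---|---|---|
| Left bearer | +1.3 mm | +106.8 mm | 0 / +106 mm |
| Right bearer | -1.2 mm | -104.0 mm | 0 / -106 mm |
| Wide rail | +28.4 mm | +0.4 mm | +27 / 0 mm |
| Slim rail | -25.3 mm | +1.2 mm | -27 / 0 mm |

- **Last views:** In the final pictures the rails run parallel to the tray within about 0.5°, with about 27 mm between them. The bearer figures come from views taken just after each was placed, before the rails went on.
- **Bystanders:** The tape measure and the green block by the right bearer are where they were in the first picture. The cork block was last compared just before the slim rail was set down. I did not measure the other green block again.
- **Disagreements:** The two camera views differ by about 2 mm. The top camera also reads y about 1.5 mm higher than the arm does, so I trusted offsets measured from the tray in the picture. The tray's own centre is only known to about 1 mm.

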